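Draw a shelf rail tight with its cam lock

TASK

Slide the loose wooden rail between the guide cheeks of the clamped shelf panel so that the headed stud on its end goes through the notch into the open mouth of the cam. Then turn the red lever clockwise until the cam has drawn the rail firmly tight against the rubber pads; stop as soon as you feel it firmly tight, because forcing the lever on towards its end stop crushes the joint. Let go, leaving the cam tight, and do not disturb the other things on the bench.

Things in the scene. Friction and masses are not known exactly. Their poses are not given: they have to be found in the camera images.
- panel: clamped plywood shelf panel, fixed: 180 mm (x) by 120 mm (y) by 40 mm high, with a 92 mm square pocket open at the top in which a steel cam turns. Origin: on the cam's vertical axis, at bench height; z up. Its -y face, 60 mm from the axis, has the notch for the stud, 22 mm wide, centred on x = 0, open at the top. The rail belongs on this side, its stud pointing along panel +y
- cam_axis (a point): point on the cam's vertical axis, 20 mm above the bench (the stud's height)
- entry (a point): middle of the notch in the panel's -y face, 20 mm above the bench. Two brass spring pins beside it stand out 19 mm and push the rail back, 1.5 N growing 0.12 N per mm. Two black rubber pads, the seat for the rail's end plate, stand out 5.5 to 16 mm: a setting that differs every time and is not measured. Two fixed guide cheeks, 98 mm apart, 30 mm high, flared, reach 110 mm from the cam's axis
- cam (a joint): turn of cam and lever, rad, growing clockwise seen from above, 0 to 2.95 (end stop). At 0 to 0.3 the mouth is open to the notch; from about 0.7 the curved slot closes behind the stud's head (which must be within 31 mm of the axis) and draws it in, 8.5 mm per rad. The rail meets the pads somewhere between 1.3 and 2.6, depending on their setting. The lever stays where it is left
- lever_post (a point): middle of the red upright post, round, on the lever's end: 16 mm thick, 43 to 79 mm above the bench, 50 mm from the cam's axis; 62 mm above the bench. With the cam at 0 it lies 165 degrees anticlockwise from panel +x. Lever arm: 43 to 51 mm above the bench. It takes a push of 2 to 7 N at the post while drawing; on the pads this climbs steadily: 10 to 13 N is firmly tight, over 15 N may crush
- cam_hook: the steel cam wall with the curved slot, in the pocket under the lever; origin on the cam's axis at bench height; it turns with joint cam
- rail: loose light wooden rail, 56 mm wide (x), 150 mm long (y), 40 mm high, about 250 g, blue band near its -y end, lying on the bench. Origin: centre of its underside. Its +y end is an aluminium end plate, 92 mm wide (x), 12 mm thick, from which a steel stud sticks out
- rail_mid (a point): centre of the rail, 20 mm above the bench; grip the rail here from above across its 56 mm width (its x)
- stud_head (a point): centre of the stud's round head, 16 mm across, 124.5 mm from the rail's centre along rail +y, 49.5 mm beyond the end plate's face; the neck between is 6 mm thick. Left alone on the spring pins it rests about 29.5 mm from the cam's axis; pushed in by hand to 27.5 mm it does not yet touch the pads
- tape_gun: bystander: red tape gun, 140 mm long, 86 mm high, origin under its middle
- tape_roll: bystander: roll of brown tape lying flat, 90 mm across, 45 mm high
- mallet: bystander: hammer lying on the bench
- driver: bystander: screwdriver lying on the bench
- offcut: bystander: wood offcut, 100 by 50 by 30 mm
- carton: bystander: small cardboard carton, 140 by 100 by 70 mm
- stud_bin: bystander: blue bin with spare studs, 100 by 130 by 45 mm
There are look-alikes about, which are no part of the job. Leave any yellow look-alike of the rail alone.

How it is judged (in metres and radians):
On the way:
1. the stud's head is in the open mouth of the cam (horizontal distance between stud_head and cam_axis below 0.033 m and value of joint cam below 0.5 rad), for 0.2 s.
At the end, for the whole second after the job is handed in: The cam, turned past 1.2 rad and left at rest, holds the stud with a pull of at least 12 N (never over 35 N), the stud's head within 29.5 mm of the cam's axis; the rail lies flat (within 0.06 rad) and still (contact force between rail and cam_hook above 12 N and value of joint cam above 1.2 rad and horizontal distance between stud_head and cam_axis below 0.0295 m and angle between rail's own z axis and vertical below 0.06 rad and linear speed of rail below 0.01 m/s and not (velocity of joint cam above 0.05 rad/s)); the robot touches nothing.
It fails at once if the cam loads the stud with more than 35 N (overtightened, the joint is crushed) (contact force between rail and cam_hook above 35 N).
It fails at once if a bystander is shifted by more than 30 mm (distance of any of tape_gun, tape_roll, mallet, driver, offcut, carton, stud_bin from where it was at the start of the episode above 0.03 m).
It also fails if it takes over 64 s, if anything falls off the work surface, if the arm or the gripper's body presses on something with over 40 N, if the wrist force passes 120 N, or if a joint passes its speed limit or range.

ROBOT

A 7-joint arm with a two-finger parallel gripper is mounted at the origin on the work surface. World frame = base frame: x ahead of the robot, y to its left, z up, the work surface at z = 0. Lengths are in mm, angles in rad, forces in N, time in s.
With the tool pointing down it reaches from about 425 to 875 mm from the base axis. Payload 4.7 kg.
Tool frame: the origin (TCP) lies on the front face of the gripper's body, between the roots of the fingers; the fingertips stand 73 mm ahead of it and the grasp point (between the pads) lies 54 mm ahead of it; z points along the fingers, x is the direction in which the jaws open and shut, and the axes are right-handed (so a half turn about z gives the same grasp; the last joint's range is limited). The gripper opens to 85 mm and grips with 20 to 120 N. Pads are 22 mm wide; open, the fingers measure 114 mm over their backs; the gripper's body (76 mm by 85 mm) begins 54 mm behind the grasp point. The pads swing forward as they close: fully open they stand 13 mm farther back than shut.
Start: joints at [-1.137, 0.321, -0.07, 1.45, 0.023, 1.371, -0.057], TCP at [264.948, 593.565, 303.949] pointing down, gripper open.
Joint ranges: [-2.86, 2.86], [-0.3, 2.09], [-1.38, 1.24], [0.06, 2.45], [-1.56, 4.7], [0.09, 2.05], [-2.69, 2.69]. Speed limits (rad/s): [2.57, 2.57, 3.14, 3.14, 3.14, 3.14, 3.14].

INTERFACE

Orientations are given as a unit quaternion [w, x, y, z].
In Python, from cell import monitor, cams, job_done gives the robot as it stands.
- The arm moves only by the shell command python3 -m jog 'ROWS'. ROWS is JSON, a list of rows, each a list of 7 numbers: the shift along the tool's x, y, z in cm, then the turn, a rotation vector about the tool's x, y, z in rad, then the finger opening in cm, from 0 to 8.54. In form: [[x, y, z, wx, wy, wz, gripper], ...]. A call has 1 to 12 rows; each row is the pose to reach, as a shift and turn from the pose commanded when the call began, along the tool's axes at that moment; what a row does not reach only later rows make up. A row lasts 1/12 s, in which the tool goes at most 41.7 mm and 7.16 degrees, less where a joint would pass 70% of its speed; a pose out of reach is approached as far as the arm can. A call with a gripper value outside its range is refused whole. The fingers move at their own pace and stop on an object; the grip force is fixed at half the most. Time passes only in rows, so rows that repeat a pose let the fingers close. It gives the time, the measured TCP pose, the force and the opening at its end, in the units of the state.
- monitor.sense(): the state, without advancing time (a new reading comes with each control period).
- cams.snapshot(name): name is "scene" or "top"; returns (picture, depth): 400x640x3 uint8, red, green, blue; 400x640 float32, mm along the optical axis (not along the pixel's ray), 0 where there is no reading.
- cams.calibration(name): a dict with "K" (3x3 intrinsics, pixels), "dist_coeffs" ([k1, k2, p1, p2, k3] as OpenCV has them; the pictures are not rectified), "camera_from_world" (4x4, takes a point from world to camera coordinates). Camera axes: x right, y down, z forward; pixel columns grow to the right and rows downward; lengths in mm; the calibration is good to about 2 mm. A picture is of the moment at which its call begins. calibration takes no time and is no camera call.
- job_done(): hands the job in, once; it reports no verdict.
The state is a dict: "t": time; "joint_pos": joint angles; "qd": joint speeds; "joint_torque": joint torques, N m; "ee_pos": TCP position; "tool_rot": TCP orientation; "ft_force": force on the tool from outside, world axes, zero at the start; "wrist_torque": the same for the moment, N m; "grip_width": opening from 0.0 (shut) to 1.0 (fully open).
Only numpy, scipy, OpenCV 4.12 (cv2) and the standard library are available. Lean on these libraries where they do the work, as an engineer would, in place of code of your own. Each camera call takes 0.05 s, during which the arm holds its last target.

## Working session

There is one attempt and no reset: what is moved stays moved. The work goes in short steps, Python scripts to look and compute and a shell command to move; the robot and the scene stay as the last step left them, time stands still between calls to the robot, and variables do not carry over. Pictures are saved under pics/ and viewed, and the job is handed in when it is done.

```bash
ls; mkdir -p pics; python3 - <<'E'
from cell import monitor,cams
import cv2
s=monitor.sense();print(s)
import numpy as np
for n in("scene","top"):
    p,d=cams.snapshot(n);cv2.imwrite(f"pics/{n}0.png",p[:,:,::-1]);np.savez(f"pics/{n}0.npz",p=p,d=d)
    c=cams.calibration(n);print(n,c)
E
```

```text
pics
{'t': 0.0, 'joint_pos': array([-1.13689455,  0.32179895, -0.07006567,  1.45168328,  0.02260628,
        1.37080741, -0.05688079]), 'qd': array([-0.00128616, -0.00167943, -0.00135602, -0.00052959, -0.00106922,
        0.00080092, -0.00198909]), 'joint_torque': array([ 7.90188369e-04, -4.93563831e+01, -3.81771075e-01, -3.14341843e+01,
        1.30900269e-02,  1.12580694e-02,  3.64879975e-05]), 'ee_pos': array([264.81175671, 593.16663368, 302.83469124]), 'tool_rot': array([ 5.65979544e-04,  8.38912368e-01,  5.44265677e-01, -7.69487556e-04]), 'ft_force': array([-0.36589975, -0.05408189,  0.25788028]), 'wrist_torque': array([-0.00525947, -0.00459046, -0.03392796]), 'grip_width': 0.9966230695436763}
scene {'K': array([[476.04599746,   0.        , 307.23212074],
       [  0.        , 476.04599746, 198.99245989],
       [  0.        ,   0.        ,   1.        ]]), 'dist_coeffs': array([-0.13059285,  0.        ,  0.        ,  0.        ,  0.        ]), 'camera_from_world': array([[-2.12817811e-01,  9.77060268e-01, -7.86204952e-03,
         1.29769943e+02],
       [ 8.45236800e-01,  1.80056137e-01, -5.03144651e-01,
        -4.50235659e+02],
       [-4.90187037e-01, -1.13723437e-01, -8.64166447e-01,
         1.58067383e+03],
       [ 0.00000000e+00,  0.00000000e+00,  0.00000000e+00,
         1.00000000e+00]])}
top {'K': array([[401.44699763,   0.        , 316.80109244],
       [  0.        , 401.44699763, 200.3992728 ],
       [  0.        ,   0.        ,   1.        ]]), 'dist_coeffs': array([-0.01868898,  0.        ,  0.        ,  0.        ,  0.        ]), 'camera_from_world': array([[ 1.98180319e-02, -9.99643226e-01,  1.79071766e-02,
        -3.07375621e+01],
       [-9.95549644e-01, -2.13810021e-02, -9.17810405e-02,
         5.84889024e+02],
       [ 9.21311688e-02, -1.60085637e-02, -9.95618187e-01,
         1.22224924e+03],
       [ 0.00000000e+00,  0.00000000e+00,  0.00000000e+00,
         1.00000000e+00]])}
```

View pics/scene0.png

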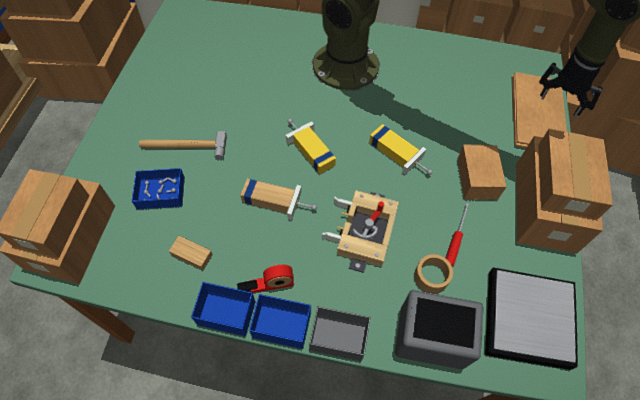

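View pics/top0.png

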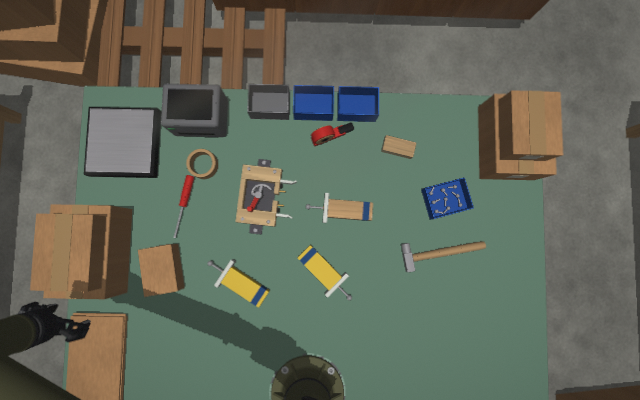

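The scene view shows the panel at (367,228) and the rail at (275,197). The yellow look-alikes are near (310,145) and (398,148). I'll enlarge both views.

```bash
python3 - <<'E'
import numpy as np,cv2
p=np.load("pics/top0.npz")["p"][150:250,220:390,::-1]
cv2.imwrite("pics/t0z.png",cv2.resize(p,None,fx=4.6,fy=4.6,interpolation=cv2.INTER_CUBIC))
p=np.load("pics/scene0.npz")["p"][160:280,230:410,::-1]
cv2.imwrite("pics/s0z.png",cv2.resize(p,None,fx=4.4,fy=4.4,interpolation=cv2.INTER_CUBIC))
E
```

```text
(no output)
```

View pics/t0z.png

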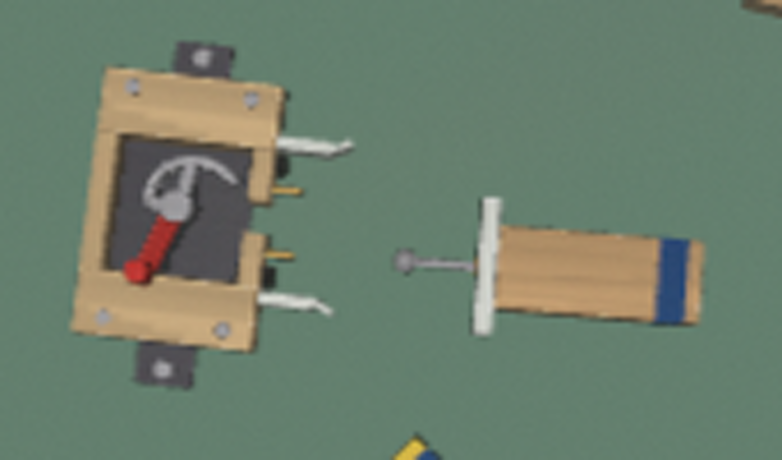

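View pics/s0z.png

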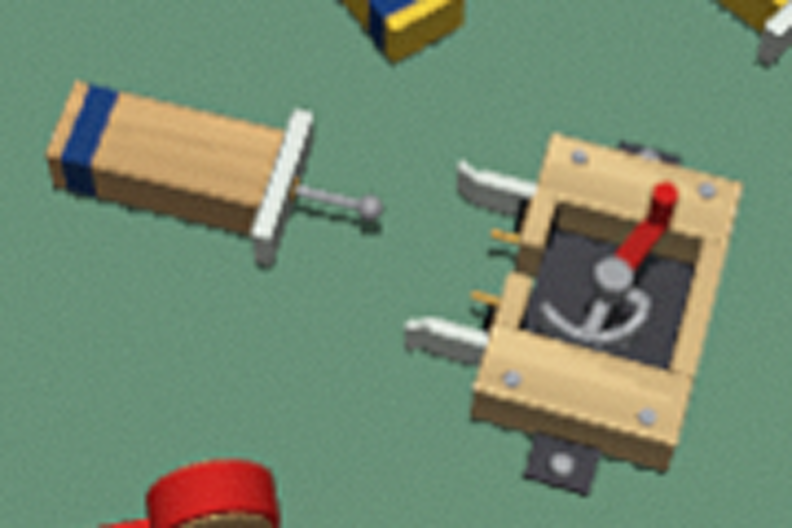

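The top view shows the panel centred near (259,195) and its notch opening to the right. The rail is at (345,209) with its stud pointing left towards the notch, and the lever post is near (250,208). Next I'll measure using masks and rays.

```bash
cat > h.py <<'E'
import numpy as np,cv2
from cell import monitor,cams
C={n:cams.calibration(n) for n in("scene","top")}
def ray(n,uv):
    c=C[n];uv=np.asarray(uv,float).reshape(-1,1,2)
    q=cv2.undistortPoints(uv,c["K"],c["dist_coeffs"])[:,0]
    T=c["camera_from_world"];R=T[:3,:3];o=-R.T@T[:3,3]
    return o,np.c_[q,np.ones(len(q))]@R
def plane(n,uv,z):
    o,d=ray(n,uv);return (o+d*((z-o[2])/d[:,2])[:,None])
def proj(n,P):
    c=C[n];T=c["camera_from_world"];r,_=cv2.Rodrigues(T[:3,:3])
    return cv2.projectPoints(np.asarray(P,float).reshape(-1,1,3),r,T[:3,3],c["K"],c["dist_coeffs"])[0][:,0]
def tri(a,b):
    o1,d1=ray("scene",a);o2,d2=ray("top",b);out=[]
    for x,y in zip(d1,d2):
        A=np.c_[x,-y];s=np.linalg.lstsq(A,o2-o1,rcond=None)[0]
        p,q=o1+s[0]*x,o2+s[1]*y;out.append(np.r_[(p+q)/2,np.linalg.norm(p-q)])
    return np.array(out)
def snap(n,tag):
    p,d=cams.snapshot(n);np.savez(f"pics/{n}{tag}.npz",p=p,d=d);return p,d
def zoom(p,r0,r1,c0,c1,f,name):
    cv2.imwrite(f"pics/{name}.png",cv2.resize(p[r0:r1,c0:c1,::-1],None,fx=f,fy=f,interpolation=cv2.INTER_CUBIC))
E
python3 - <<'E'
from h import *
np.set_printoptions(precision=1,suppress=True)
boxes={"top":{"panel":(225,290,155,240),"rail":(320,380,190,225)},"scene":{"panel":(330,402,180,270),"rail":(236,304,170,222)}}
for n in("top","scene"):
    p=np.load(f"pics/{n}0.npz")["p"];hsv=cv2.cvtColor(p,cv2.COLOR_RGB2HSV)
    wood=cv2.inRange(hsv,(8,50,120),(24,255,255));red=cv2.inRange(hsv,(0,150,80),(6,255,255))|cv2.inRange(hsv,(174,150,80),(180,255,255));blue=cv2.inRange(hsv,(105,120,50),(125,255,255))
    vis=p.copy()
    for k,(a,b,c,d) in boxes[n].items():
        for nm,mm in(("wood",wood),("red",red),("blue",blue)):
            m=np.zeros_like(mm);m[c:d,a:b]=mm[c:d,a:b]
            if m.sum()<255*8: continue
            vis[m>0]={"wood":(255,0,255),"red":(0,255,255),"blue":(255,255,0)}[nm]
            pts=np.argwhere(m)[:,::-1]
            ca=plane(n,pts.astype(float),40)[:,:2]
            print(n,k,nm,len(pts),"mean px",pts.mean(0),"bbox",pts.min(0),pts.max(0), "minrect z40",cv2.minAreaRect(ca.astype(np.float32)))
    if n=="top": zoom(vis,150,250,220,390,4.6,"vt")
    else: zoom(vis,160,280,230,410,4.4,"vs")
E
```

```text
top panel wood 1334 mean px [258.2 195.1] bbox [236 165] [284 225] minrect z40 ((596.69384765625, 152.5806121826172), (139.54225158691406, 179.51565551757812), 84.87171173095703)
top panel red 70 mean px [252.5 204.5] bbox [247 198] [258 211] minrect z40 ((567.9605712890625, 178.40542602539062), (17.070018768310547, 45.821807861328125), 53.99262619018555)
top rail wood 678 mean px [346.9 209. ] bbox [323 199] [372 219] minrect z40 ((559.4603271484375, -113.74691772460938), (151.94618225097656, 55.422340393066406), 86.6080322265625)
top rail blue 91 mean px [365.7 210.5] bbox [363 202] [368 219] minrect z40 ((556.2455444335938, -169.09205627441406), (52.674339294433594, 15.434486389160156), 0.46834227442741394)
scene panel wood 1678 mean px [367.7 227. ] bbox [338 191] [397 261] minrect z40 ((598.4276123046875, 153.07669067382812), (134.74588012695312, 182.3574981689453), 84.95838928222656)
scene panel red 108 mean px [377.1 211.3] bbox [370 202] [383 220] minrect z40 ((555.3515014648438, 177.7949676513672), (17.466724395751953, 60.57158660888672), 69.78492736816406)
scene rail wood 783 mean px [270.4 193.1] bbox [241 178] [297 207] minrect z40 ((560.9549560546875, -112.54437255859375), (155.43856811523438, 57.1695671081543), 86.19500732421875)
scene rail blue 124 mean px [249.5 189.9] bbox [244 180] [255 203] minrect z40 ((567.3836669921875, -170.411865234375), (73.66837310791016, 21.43267250061035), 3.3526785373687744)
```

View pics/vt.png

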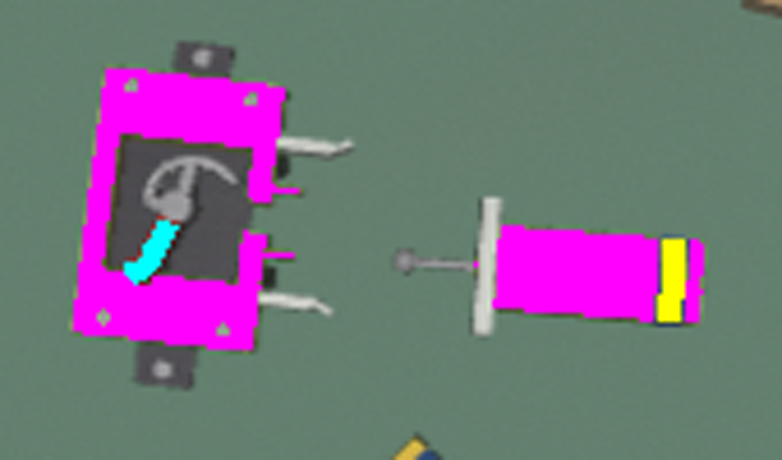

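View pics/vs.png

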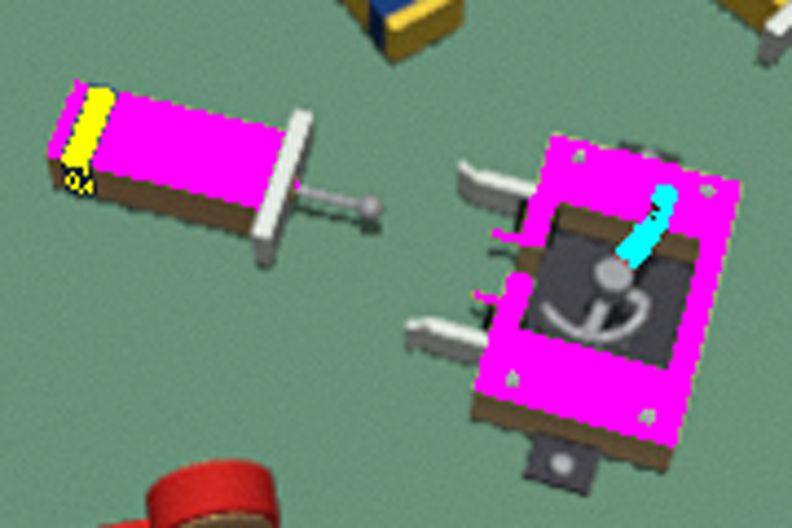

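```bash
python3 - <<'E'
from h import *
from scipy.optimize import minimize_scalar
np.set_printoptions(precision=1,suppress=True)
boxes={"top":{"panel":(225,290,155,240),"rail":(325.5,380,190,225)},"scene":{"panel":(330,402,180,270),"rail":(236,296,170,222)}}
pt={}
for n in("top","scene"):
    p=np.load(f"pics/{n}0.npz")["p"];hsv=cv2.cvtColor(p,cv2.COLOR_RGB2HSV)
    wood=cv2.inRange(hsv,(8,50,120),(24,255,255));blue=cv2.inRange(hsv,(105,120,70),(125,255,255))
    for k,(a,b,c,d) in boxes[n].items():
        a,b=int(a),int(b)
        m=np.zeros_like(wood);m[c:d,a:b]=(wood|(blue if k=="rail" else 0))[c:d,a:b]
        m=cv2.morphologyEx(m,cv2.MORPH_CLOSE,np.ones((3,3)))
        m=cv2.morphologyEx(m,cv2.MORPH_OPEN,np.ones((4,4)))
        pt[n,k]=np.argwhere(m)[:,::-1].astype(float)
def rect(n,k,z): return cv2.minAreaRect(plane(n,pt[n,k],z)[:,:2].astype(np.float32))
for k in("panel","rail"):
    f=lambda z:np.linalg.norm(np.subtract(rect("top",k,z)[0],rect("scene",k,z)[0]))
    r=min((f(z),z) for z in np.arange(20,60,1.));print(k,"best z",r)
    for n in("top","scene"): print(k,n,rect(n,k,40))
# stud head, post top, hub by eye from zooms
top=lambda x,y:(x/4.6+220-.4,y/4.6+150-.4); sc=lambda x,y:(x/4.4+230-.4,y/4.4+160-.4)
S=[sc(371,207),sc(665,192),sc(613,273)];T=[top(403,260),top(137,271),top(176,205)]
print("stud,post top,hub\n",tri(S,T))
E
```

```text
panel best z (np.float64(3.428451457135652), np.float64(28.0))
panel top ((594.4849853515625, 158.52252197265625), (121.20912170410156, 179.4435272216797), 84.8718490600586)
panel scene ((601.3948364257812, 163.105224609375), (120.4640121459961, 181.95822143554688), 84.89328002929688)
rail best z (np.float64(4.055837459684337), np.float64(28.0))
rail top ((555.9376220703125, -123.567626953125), (136.90228271484375, 55.41494369506836), 86.81656646728516)
rail scene ((562.9156494140625, -118.02816772460938), (136.9329071044922, 56.683258056640625), 86.80195617675781)
stud,post top,hub
 [[567.5  10.1  21.1   1.4]
 [552.3 182.2  76.4   0.3]
 [598.4 161.2  52.1   1. ]]
```

```bash
python3 - <<'E'
from h import *
np.set_printoptions(precision=1,suppress=True)
boxes={"top":{"panel":(225,290,155,240),"rail":(320,380,190,225)},"scene":{"panel":(330,402,180,270),"rail":(236,304,170,222)}}
pt={}
for n in("top","scene"):
    p=np.load(f"pics/{n}0.npz")["p"];hsv=cv2.cvtColor(p,cv2.COLOR_RGB2HSV)
    wood=cv2.inRange(hsv,(8,50,120),(24,255,255));blue=cv2.inRange(hsv,(105,120,70),(125,255,255))
    for k,(a,b,c,d) in boxes[n].items():
        m=np.zeros_like(wood);m[c:d,a:b]=(wood|(blue if k=="rail" else 0))[c:d,a:b]
        m=cv2.morphologyEx(m,cv2.MORPH_CLOSE,np.ones((3,3)))
        m=cv2.morphologyEx(m,cv2.MORPH_OPEN,np.ones((3,3)))
        pt[n,k]=np.argwhere(m)[:,::-1].astype(float)
def rect(n,k,z): return cv2.minAreaRect(plane(n,pt[n,k],z)[:,:2].astype(np.float32))
for k in("panel","rail"):
    f=lambda z:np.linalg.norm(np.subtract(rect("top",k,z)[0],rect("scene",k,z)[0]))
    r=min((f(z),z) for z in np.arange(20,60,1.));print(k,"best z",r)
    for n in("top","scene"):
        print(k,n,rect(n,k,40))
        d=np.load(f"pics/{n}0.npz")["d"]; q=pt[n,k].astype(int);zz=d[q[:,1],q[:,0]];o,dd=ray(n,pt[n,k]);T=C[n]["camera_from_world"]
        P=o+dd*zz[:,None]; print(" depth z median",np.median(P[zz>0,2]))
E
```

```text
panel best z (np.float64(1.8147290864800412), np.float64(38.0))
panel top ((597.5116577148438, 161.69395446777344), (121.24237823486328, 179.51565551757812), 84.87171173095703)
 depth z median 40.60026440181446
panel scene ((599.04833984375, 160.1123046875), (120.6200180053711, 182.3574981689453), 84.95838928222656)
 depth z median 40.549603294472035
rail best z (np.float64(1.3141934223881813), np.float64(38.0))
rail top ((558.958251953125, -120.44305419921875), (136.92239379882812, 55.43611526489258), 86.81832885742188)
 depth z median 40.67964536998659
rail scene ((560.4278564453125, -121.47631072998047), (137.24246215820312, 56.80600357055664), 86.78714752197266)
 depth z median 40.27502823564737
```

```bash
cat >> h.py <<'E'
from scipy.spatial.transform import Rotation as Ro
def goal(xyz,yawdeg):
    s=monitor.sense();w,x,y,z=s["tool_rot"];R=Ro.from_quat([x,y,z,w]);a=np.radians(yawdeg)
    G=Ro.from_matrix(np.array([[np.cos(a),np.sin(a),0],[np.sin(a),-np.cos(a),0],[0,0,-1.]]))
    print("shift cm",np.round(R.inv().apply(np.array(xyz)-s["ee_pos"])/10,2),"rv",np.round((R.inv()*G).as_rotvec(),3))
E
python3 -c "
from h import *
goal((560,-115,180),-3.2)"
```

```text
shift cm [-52.62  55.82  12.39] rv [1.000e-03 1.000e-03 1.207e+00]
```

```bash
python3 -m jog '[[-52.6,55.8,6,0,0,1.207,8.5],[-52.6,55.8,6,0,0,1.207,8.5],[-52.6,55.8,6,0,0,1.207,8.5],[-52.6,55.8,6,0,0,1.207,8.5],[-52.6,55.8,6,0,0,1.207,8.5],[-52.6,55.8,6,0,0,1.207,8.5],[-52.6,55.8,6,0,0,1.207,8.5],[-52.6,55.8,6,0,0,1.207,8.5],[-52.6,55.8,6,0,0,1.207,8.5],[-52.6,55.8,6,0,0,1.207,8.5],[-52.6,55.8,6,0,0,1.207,8.5],[-52.6,55.8,6,0,0,1.207,8.5]]'; python3 -c "
from h import *
goal((560,-115,180),-3.2)"
```

```text
t: 1.1
ee_pos: [456.9, 131.4, 264.7]
tool_rot: [-0.0, 1.0, -0.028, -0.0]
ft_force: [1.4, 0.7, 0.5]
grip_width: 0.993
shift cm [11.67 24.03  8.46] rv [-0.  0. -0.]
```

```bash
python3 -m jog '[[11.67,24.03,6,0,0,0,8.5],[11.67,24.03,6,0,0,0,8.5],[11.67,24.03,8,0,0,0,8.5],[11.67,24.03,8,0,0,0,8.5],[11.67,24.03,8,0,0,0,8.5],[11.67,24.03,8,0,0,0,8.5],[11.67,24.03,8,0,0,0,8.5],[11.67,24.03,8,0,0,0,8.5],[11.67,24.03,8,0,0,0,8.5],[11.67,24.03,8,0,0,0,8.5]]'; python3 -c "
from h import *
goal((560,-115,79),-3.2)"
```

```text
t: 1.93
ee_pos: [559.6, -112.2, 184.5]
tool_rot: [-0.0, 1.0, -0.028, -0.001]
ft_force: [-0.0, 0.2, 0.7]
grip_width: 0.993
shift cm [ 0.06  0.29 10.55] rv [-0.001  0.001  0.   ]
```

```bash
python3 -m jog '[[0.05,0,3,0,0,0,8.5],[0.05,0,6,0,0,0,8.5],[0.05,0,9,0,0,0,8.5],[0.05,0,10.6,0,0,0,8.5],[0.05,0,10.6,0,0,0,8.5],[0.05,0,10.6,0,0,0,8.5],[0.05,0,10.6,0,0,0,5],[0.05,0,10.6,0,0,0,5],[0.05,0,10.6,0,0,0,5],[0.05,0,10.6,0,0,0,5],[0.05,0,10.6,0,0,0,5]]'; python3 -c "
from h import *
goal((560,-115,79),-3.2)"
```

```text
t: 2.85
ee_pos: [561.6, -112.8, 81.0]
tool_rot: [-0.0, 1.0, -0.028, 0.002]
ft_force: [-1.0, 1.1, 6.6]
grip_width: 0.645
shift cm [-0.15  0.23  0.2 ] rv [-0.001 -0.003  0.   ]
```

```bash
python3 -m jog '[[0,0,0,0,0,0,4.5],[0,0,0,0,0,0,4.5],[0,0,0,0,0,0,4.5]]'; python3 - <<'E'
from h import *
p,_=snap("top",1);zoom(p,150,250,220,390,4.6,"t1z")
q,_=snap("scene",1);zoom(q,130,280,230,410,3.9,"s1z")
goal((560,-115,79),-3.2)
E
```

```text
t: 3.1
ee_pos: [561.6, -112.8, 81.0]
tool_rot: [-0.0, 1.0, -0.028, 0.001]
ft_force: [-1.8, 1.5, 6.8]
grip_width: 0.647
shift cm [-0.15  0.23  0.2 ] rv [-0.001 -0.003  0.   ]
```

View pics/t1z.png

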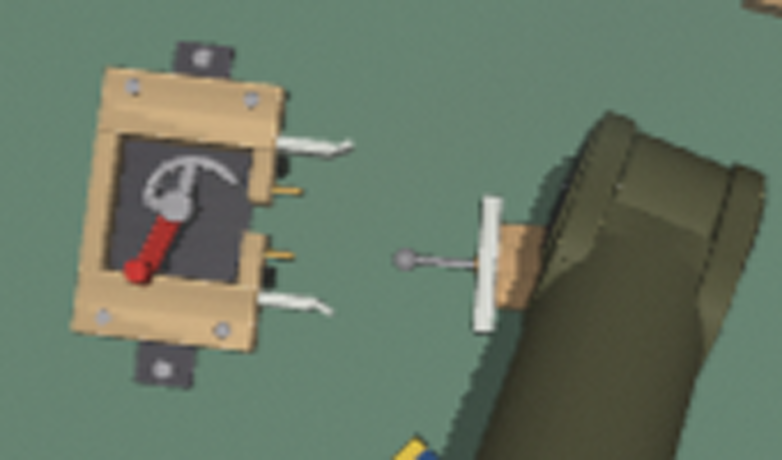

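View pics/s1z.png

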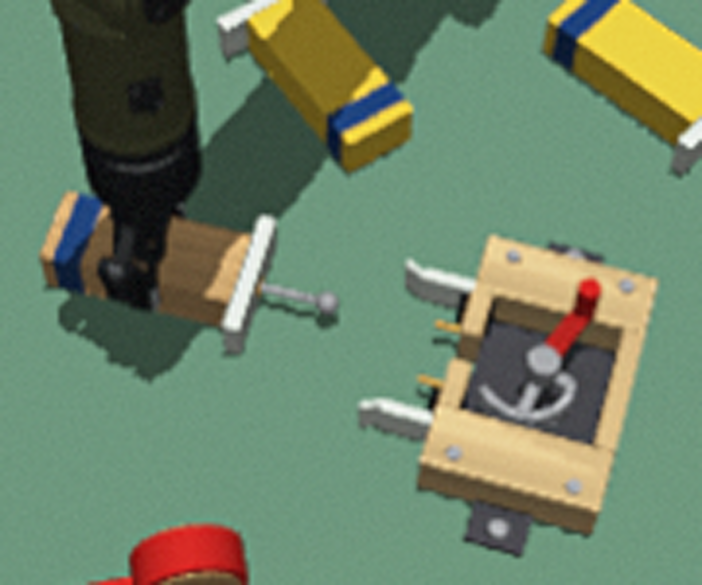

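```bash
python3 -c "
from h import *
goal((576.7,-80.8,82),-5.1)"
```

```text
shift cm [ 1.33 -3.28 -0.09] rv [-0.001 -0.003  0.033]
```

```bash
python3 -m jog '[[0.3,-0.8,-0.15,0,0,0.01,4.5],[0.7,-1.6,-0.15,0,0,0.02,4.5],[1,-2.4,-0.15,0,0,0.033,4.5],[1.33,-3.28,-0.15,0,0,0.033,4.5],[1.33,-3.28,-0.15,0,0,0.033,4.5],[1.33,-3.28,-0.15,0,0,0.033,4.5]]'; python3 - <<'E'
from h import *
p,_=snap("top",2);zoom(p,150,250,220,390,4.6,"t2z")
q,_=snap("scene",2);zoom(q,160,280,230,410,4.4,"s2z")
goal((576.7,-80.8,82),-5.1)
print(monitor.sense()["wrist_torque"])
E
```

```text
t: 3.7
ee_pos: [577.1, -78.7, 81.0]
tool_rot: [-0.001, 0.999, -0.043, 0.001]
ft_force: [1.8, 2.9, 3.0]
grip_width: 0.645
shift cm [ 0.01  0.16 -0.1 ] rv [-0.002 -0.002  0.002]
[ 0.57328827 -0.43535033  0.05599244]
```

View pics/t2z.png

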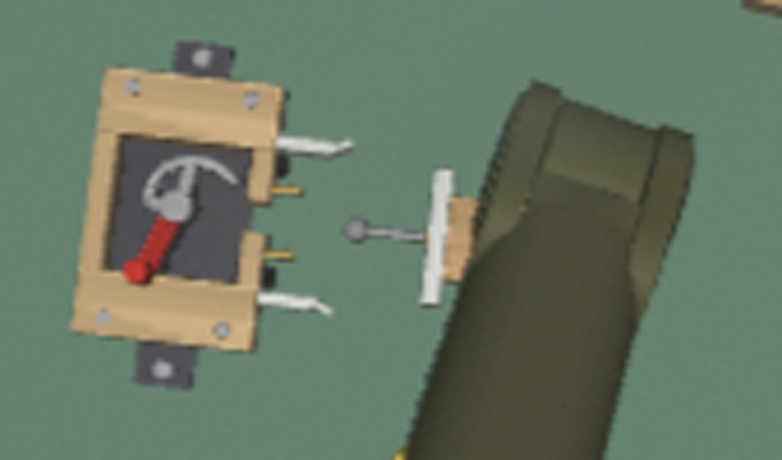

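View pics/s2z.png

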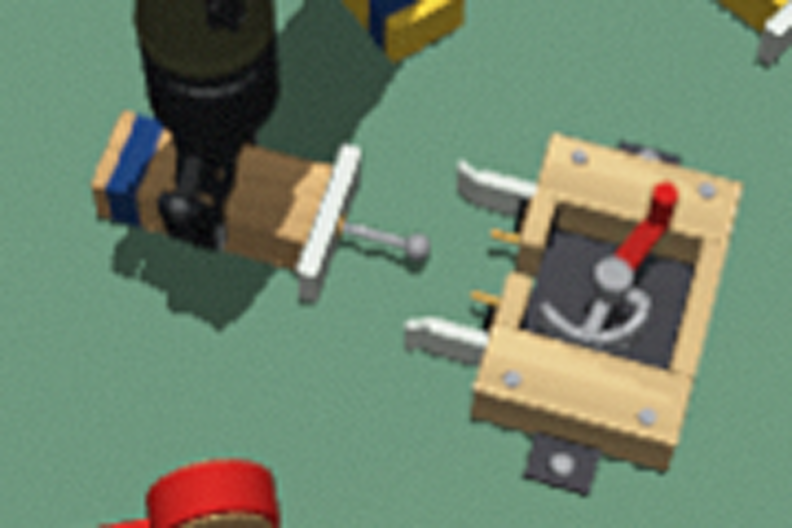

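```bash
cat >> h.py <<'E'
top=lambda x,y:(x/4.6+220-.4,y/4.6+150-.4); sc=lambda x,y:(x/4.4+230-.4,y/4.4+160-.4)
A=np.radians(-5.1);AX=np.array([598.3,161.]);RP=np.array([[np.cos(A),np.sin(A)],[-np.sin(A),np.cos(A)]])
def pan(P): P=np.atleast_2d(P).copy();P[:,:2]=(P[:,:2]-AX)@RP.T;return np.round(P,1)
E
python3 - <<'E'
from h import *
print(pan(tri([sc(417,246),sc(500,236),sc(480,296),sc(466,166),sc(412,326),sc(613,273)],[top(356,230),top(297,190),top(291,255),top(350,144),top(328,311),top(176,205)])))
E
```

```text
[[-4.000e-01 -1.188e+02  1.950e+01  1.100e+00]
 [ 1.390e+01 -7.370e+01  8.220e+01  1.290e+01]
 [-1.590e+01 -7.550e+01 -5.170e+01  9.300e+00]
 [ 3.260e+01 -1.015e+02  1.793e+02  2.890e+01]
 [-4.340e+01 -1.126e+02 -1.702e+02  3.530e+01]
 [ 1.000e-01  2.000e-01  5.210e+01  1.000e+00]]
```

```bash
python3 - <<'E'
from h import *
print(pan(tri([sc(417,246),sc(474,295),sc(494,235),sc(410,326),sc(462,166)],[top(356,230),top(299,191),top(292,256),top(351,142),top(330,312)])))
E
```

```text
[[  -0.4 -118.8   19.5    1.1]
 [  21.8  -77.    19.8    0.6]
 [ -22.7  -76.9   16.9    0. ]
 [  57.6 -107.7   29.1    1.6]
 [ -58.2 -107.5   26.9    0.2]]
```

```bash
python3 -m jog '[[0,-1,0,0,0,0,4.5],[0,-2,0,0,0,0,4.5],[0,-3,0,0,0,0,4.5],[0,-4,0,0,0,0,4.5],[0,-5,0,0,0,0,4.5],[0,-6,0,0,0,0,4.5],[0,-6.5,0,0,0,0,4.5],[0,-7,0,0,0,0,4.5],[0,-7,0,0,0,0,4.5],[0,-7,0,0,0,0,4.5]]'; python3 - <<'E'
from h import *
p,_=snap("top",3);zoom(p,150,250,220,390,4.6,"t3z")
print(monitor.sense()["wrist_torque"])
E
```

```text
t: 4.63
ee_pos: [581.9, -12.6, 81.1]
tool_rot: [0.001, 0.999, -0.045, 0.0]
ft_force: [0.3, -2.2, 5.0]
grip_width: 0.646
[-0.33679938 -0.2045916  -0.0705208 ]
```

View pics/t3z.png

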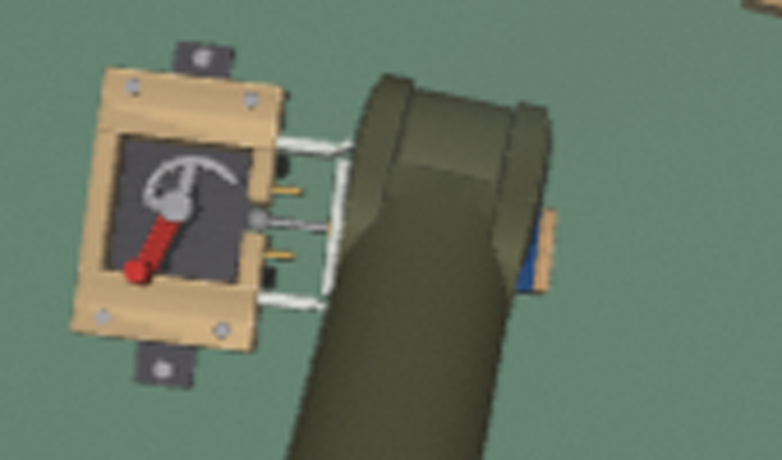

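The stud head at (258,219) in the zoom has entered the notch, and the end plate is between the cheeks. I'll keep going.

```bash
python3 -m jog '[[0,-0.6,0,0,0,0,4.5],[0,-1.2,0,0,0,0,4.5],[0,-1.7,0,0,0,0,4.5],[0,-2,0,0,0,0,4.5],[0,-2.2,0,0,0,0,4.5],[0,-2.2,0,0,0,0,4.5],[0,-2.2,0,0,0,0,4.5],[0,-2.2,0,0,0,0,4.5]]'; python3 - <<'E'
from h import *
p,_=snap("top",4);zoom(p,150,250,220,390,4.6,"t4z")
q,_=snap("scene",4);zoom(q,160,280,230,410,4.4,"s4z")
E
```

```text
t: 5.35
ee_pos: [583.9, 8.6, 81.0]
tool_rot: [0.001, 0.999, -0.046, 0.0]
ft_force: [-0.9, -3.9, 4.6]
grip_width: 0.645
```

View pics/t4z.png

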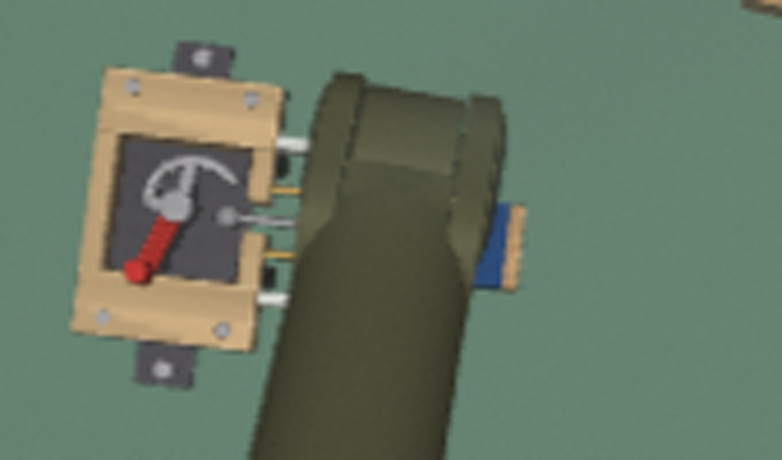

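View pics/s4z.png

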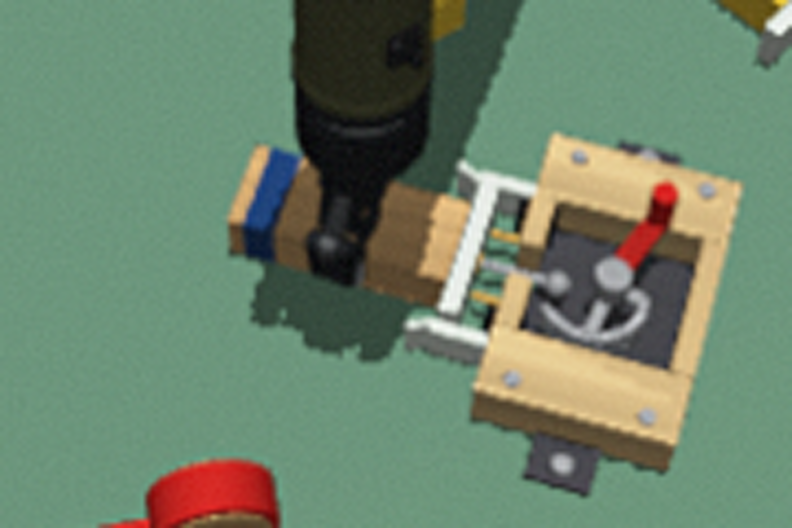

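```bash
python3 - <<'E'
from h import *
print(pan(tri([sc(557,283)],[top(228,216)])))
s=monitor.sense();print(pan(np.r_[s["ee_pos"]]))
E
```

```text
[[ -0.5 -31.2  20.2   0.9]]
[[  -0.8 -153.1   81. ]]
```

```bash
python3 -m jog '[[0,-0.1,0,0,0,0,4.5],[0,-0.2,0,0,0,0,4.5],[0,-0.35,0,0,0,0,4.5],[0,-0.35,0,0,0,0,4.5],[0,-0.35,0,0,0,0,4.5],[0,-0.35,0,0,0,0,4.5]]'; python3 - <<'E'
from h import *
p,_=snap("top",5);zoom(p,150,250,220,390,4.6,"t5z")
q,_=snap("scene",5);zoom(q,160,280,230,410,4.4,"s5z")
s=monitor.sense();print(pan(np.r_[s["ee_pos"]]),s["ft_force"])
E
```

```text
t: 5.95
ee_pos: [584.1, 11.4, 81.1]
tool_rot: [0.001, 0.999, -0.046, 0.0]
ft_force: [-0.9, -5.6, 6.5]
grip_width: 0.647
[[  -0.8 -150.3   81.1]] [-1.27364181 -4.93034133  6.2873192 ]
```

View pics/t5z.png

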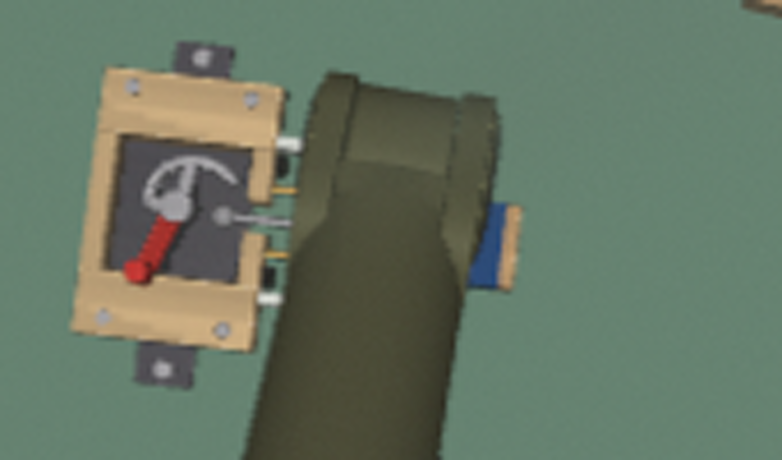

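View pics/s5z.png

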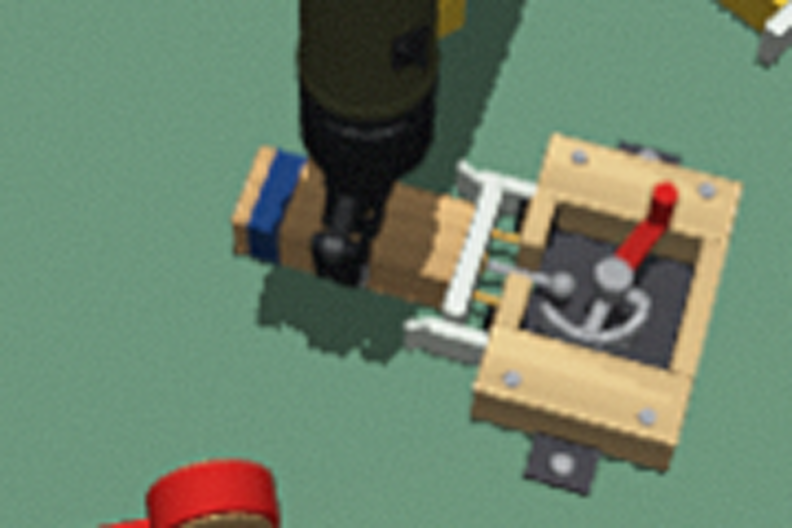

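The stud head is now in the mouth at (222,216) in the top zoom, about 28.5 mm from the axis. I'll release and lift.

```bash
python3 -m jog '[[0,0,0,0,0,0,6.5],[0,0,0,0,0,0,8],[0,0,0,0,0,0,8],[0,0,0,0,0,0,8],[0,0,-1,0,0,0,8],[0,0,-4,0,0,0,8],[0,0,-7,0,0,0,8],[0,0,-10,0,0,0,8],[0,0,-10,0,0,0,8]]'; python3 - <<'E'
from h import *
print(monitor.sense()["joint_pos"])
q,_=snap("scene",6);zoom(q,160,280,230,410,4.4,"s6z")
p,_=snap("top",6);zoom(p,150,250,220,390,4.6,"t6z")
E
```

```text
t: 6.8
ee_pos: [587.5, 14.0, 187.4]
tool_rot: [-0.001, 0.999, -0.045, 0.005]
ft_force: [1.7, 0.4, -0.3]
grip_width: 0.935
[-0.5609913   0.2965997   0.57911484  1.77821513 -0.18186872  1.10877238
 -0.01133517]
```

View pics/s6z.png

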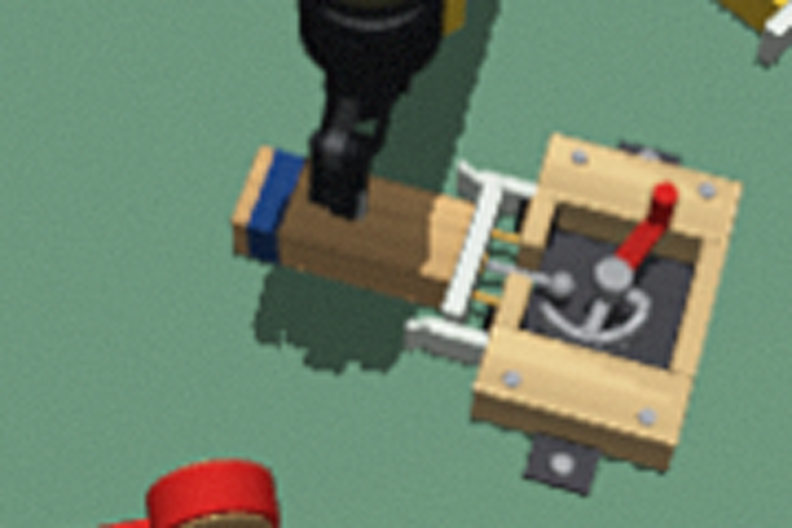

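View pics/t6z.png

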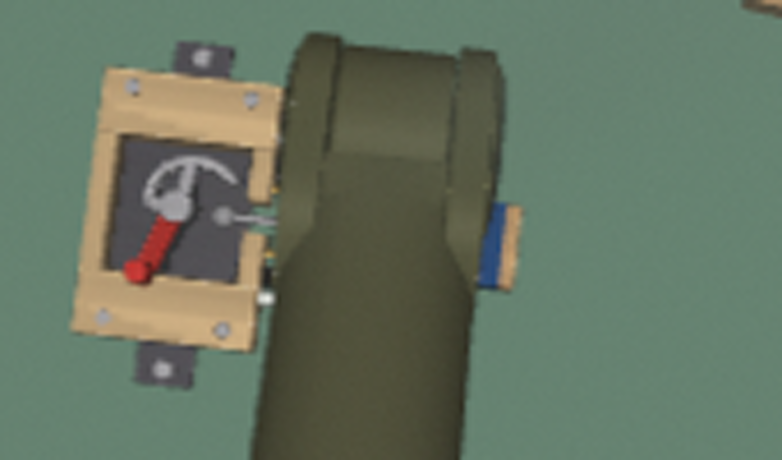

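The rail rests on the pins and is still in the mouth; the head is at (222,216) in the top zoom. Next is the lever post, measured at about (552,182).

```bash
python3 -c "
from h import *
goal((552.3,182.2,185),65)"
```

```text
shift cm [ -4.73 -16.43  -0.25] rv [ 1.000e-03 -4.000e-03 -1.223e+00]
```

```bash
python3 -m jog '[[-4.73,-16.43,-0.25,0,0,-1.223,3],[-4.73,-16.43,-0.25,0,0,-1.223,3],[-4.73,-16.43,-0.25,0,0,-1.223,3],[-4.73,-16.43,-0.25,0,0,-1.223,3],[-4.73,-16.43,-0.25,0,0,-1.223,3],[-4.73,-16.43,-0.25,0,0,-1.223,3],[-4.73,-16.43,-0.25,0,0,-1.223,3],[-4.73,-16.43,-0.25,0,0,-1.223,3],[-4.73,-16.43,-0.25,0,0,-1.223,3],[-4.73,-16.43,-0.25,0,0,-1.223,3],[-4.73,-16.43,-0.25,0,0,-1.223,3],[-4.73,-16.43,-0.25,0,0,-1.223,3]]';python3 -c "
from h import *
goal((552.3,182.2,185),65)
q,_=snap('scene',7);zoom(q,160,280,280,460,4.4,'s7z')
p,_=snap('top',7);zoom(p,150,250,200,370,4.6,'t7z')"
```

```text
t: 7.9
ee_pos: [550.8, 181.8, 181.8]
tool_rot: [-0.0, 0.844, 0.536, -0.001]
ft_force: [-0.3, 0.4, -0.5]
grip_width: 0.353
shift cm [ 0.1   0.12 -0.32] rv [-0.002  0.002 -0.003]
```

View pics/s7z.png

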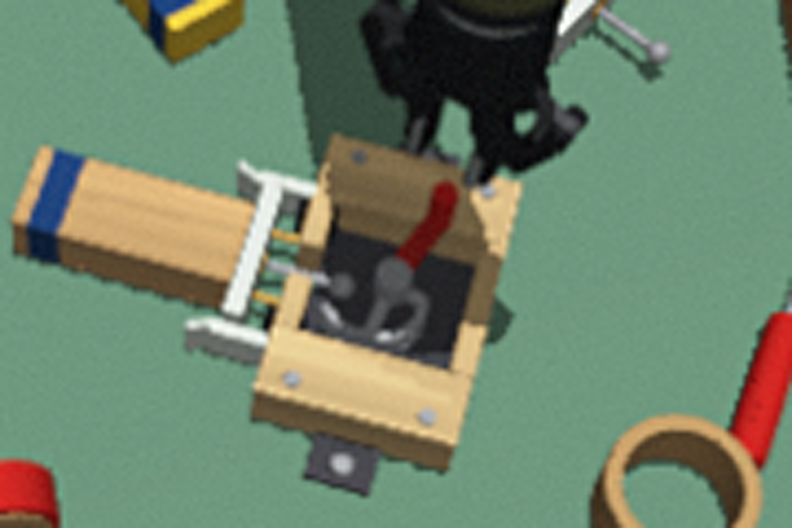

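View pics/t7z.png

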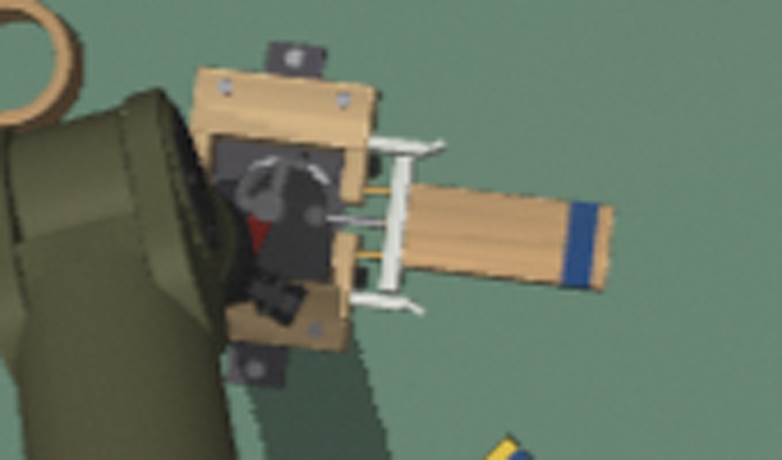

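The rail is still seated, and the jaws straddle the post from above. I'll descend slowly.

```bash
python3 -m jog '[[0.1,0.1,1,0,0,0,3],[0.1,0.1,2,0,0,0,3],[0.1,0.1,2.6,0,0,0,3],[0.1,0.1,3.2,0,0,0,3],[0.1,0.1,3.8,0,0,0,3],[0.1,0.1,4.4,0,0,0,3],[0.1,0.1,5.1,0,0,0,3],[0.1,0.1,5.1,0,0,0,3],[0.1,0.1,5.1,0,0,0,3]]';python3 -c "
from h import *
goal((552.3,182.2,129),65)
q,_=snap('scene',8);zoom(q,160,280,280,460,4.4,'s8z')"
```

```text
t: 8.75
ee_pos: [552.6, 182.3, 131.4]
tool_rot: [-0.0, 0.844, 0.537, -0.0]
ft_force: [0.2, -0.8, 0.5]
grip_width: 0.351
shift cm [-0.03 -0.02  0.24] rv [-0.001  0.001 -0.001]
```

View pics/s8z.png

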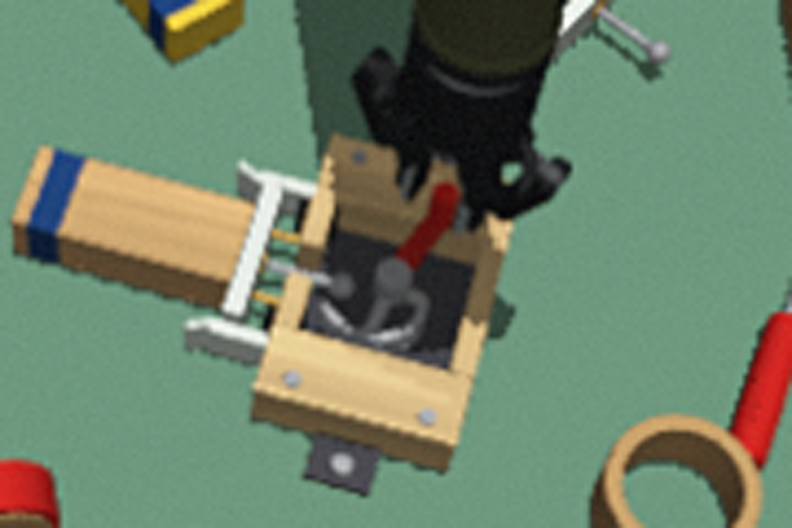

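```bash
python3 -c "
from h import *
for z in(55,60,65,79): print(z,(proj('scene',(552.6,182.3,z))-[280,160]+.4)*4.4)
a=np.radians(65)
for z in(58,62,66):
  for s in(-15,15): print(z,s,(proj('scene',(552.6+s*np.cos(a),182.3+s*np.sin(a),z))-[280,160]+.4)*4.4)
"
```

```text
55 [[440.8914184  210.31732062]]
60 [[441.93653753 206.20019285]]
65 [[442.98860554 202.05427141]]
79 [[445.97192705 190.29003247]]
58 -15 [[420.40737164 194.62325394]]
58 15 [[462.75623296 221.16446776]]
62 -15 [[421.18430127 191.29230748]]
62 15 [[463.6578146 217.8856198]]
66 -15 [[421.96534551 187.94279765]]
66 15 [[464.56421644 214.58833714]]
```

```bash
python3 -m jog '[[0.35,0,0.2,0,0,0,3],[0.7,0,0.3,0,0,0,3],[1.05,0.06,0.3,0,0,0.07,3],[1.39,0.15,0.3,0,0,0.14,3],[1.72,0.26,0.3,0,0,0.209,3],[2.05,0.39,0.3,0,0,0.279,3],[2.37,0.54,0.3,0,0,0.349,3],[2.67,0.72,0.3,0,0,0.419,3],[2.97,0.91,0.3,0,0,0.489,3],[3.24,1.13,0.3,0,0,0.559,3],[3.5,1.37,0.3,0,0,0.628,3],[3.75,1.62,0.3,0,0,0.698,3]]';cat >> h.py <<'E'
def lev():
    s=monitor.sense();w,x,y,z=s["tool_rot"];R=Ro.from_quat([x,y,z,w]).as_matrix()
    d=AX-s["ee_pos"][:2];axis=(R.T@np.r_[d,0])[:2]
    t=R[:,0];print("axis in tool",axis,"yaw",np.degrees(np.arctan2(t[1],t[0])),"F tool",R.T@s["ft_force"],"grip",s["grip_width"]*85,"t",s["t"],"j7",s["joint_pos"][6])
E
python3 -c "
from h import *
lev()
q,_=snap('scene',9);zoom(q,160,280,280,460,4.4,'s9z')"
```

```text
t: 9.8
ee_pos: [582.7, 210.1, 129.0]
tool_rot: [-0.0, 0.977, 0.215, -0.001]
ft_force: [-2.1, -0.4, 3.7]
grip_width: 0.351
axis in tool [-6.48023243 51.09380446] yaw 24.817748522652348 F tool [-2.07920617 -0.51490688 -3.6838933 ] grip 29.837488119942808 t 9.8 j7 0.19257177390782157
```

View pics/s9z.png

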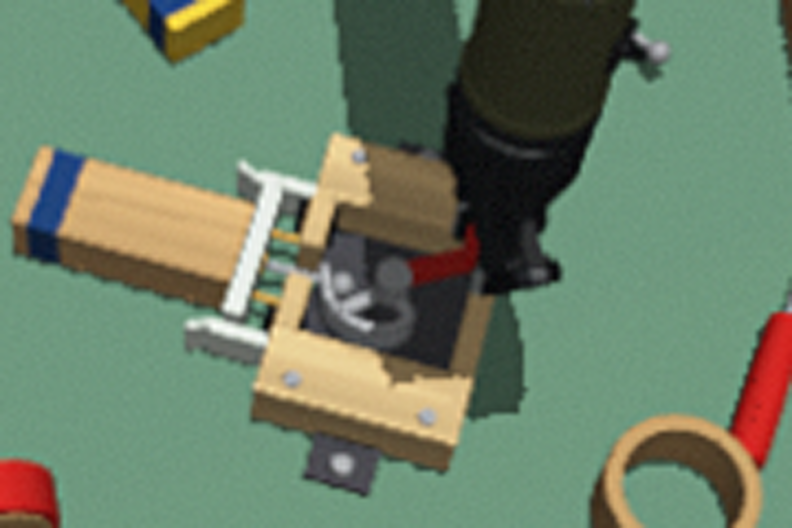

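The lever is turning and the cam slot's tip is passing behind the head at (343,283). I'll continue.

```bash
python3 -m jog '[[0.35,0.05,-0.1,0,0,0.07,3],[0.69,0.14,-0.1,0,0,0.14,3],[1.02,0.24,-0.1,0,0,0.209,3],[1.35,0.37,-0.1,0,0,0.279,3],[1.67,0.52,-0.1,0,0,0.349,3]]';python3 -c "
from h import *
lev()
q,_=snap('scene',10);zoom(q,160,280,280,460,4.4,'s10z')
lev()"
```

```text
t: 10.27
ee_pos: [599.3, 212.5, 129.3]
tool_rot: [0.0, 0.999, 0.043, -0.002]
ft_force: [-3.6, -0.5, 1.4]
grip_width: 0.349
axis in tool [-5.4108042  51.26822514] yaw 4.929795711182708 F tool [-3.59928131  0.22079984 -1.41836417] grip 29.64948602976957 t 10.2667 j7 -0.11694342427045758
axis in tool [-5.97632431 51.30360896] yaw 4.7413298057791184 F tool [-2.85274387 -1.54791575  0.79447949] grip 30.29421034234466 t 10.3167 j7 -0.11966813158658558
```

View pics/s10z.png

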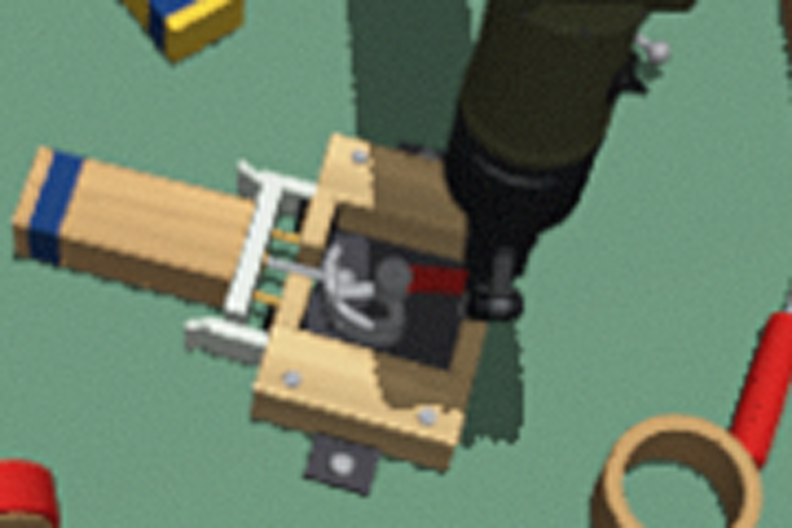

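```bash
python3 -m jog '[[0.17,0.03,0,0,0,0.035,3],[0.35,0.06,0,0,0,0.07,3],[0.52,0.1,0,0,0,0.105,3],[0.69,0.15,0,0,0,0.14,3]]';python3 -c "
from h import *
lev()"
python3 -m jog '[[0.17,0.03,0,0,0,0.035,3],[0.35,0.06,0,0,0,0.07,3],[0.52,0.1,0,0,0,0.105,3]]';python3 -c "
from h import *
lev()"
```

```text
t: 10.65
ee_pos: [606.0, 211.9, 129.3]
tool_rot: [-0.0, 1.0, -0.025, -0.002]
ft_force: [-5.6, 0.6, -0.1]
grip_width: 0.349
axis in tool [-5.10404769 51.23542627] yaw -2.9110312328599335 F tool [-5.62378184 -0.29867818  0.13900983] grip 29.667458310144017 t 10.65 j7 -0.2356272976156417
t: 10.9
ee_pos: [611.1, 210.9, 129.3]
tool_rot: [-0.0, 0.997, -0.078, -0.002]
ft_force: [-4.8, -0.3, 1.0]
grip_width: 0.351
axis in tool [-4.95104638 51.24237474] yaw -8.916888542270637 F tool [-4.73123154  0.99955325 -0.95442889] grip 29.85249532551044 t 10.9 j7 -0.3257483578380194
```

```bash
python3 -m jog '[[0.17,0.03,0,0,0,0.035,3],[0.35,0.06,0,0,0,0.07,3],[0.52,0.1,0,0,0,0.105,3]]';python3 -c "
from h import *
lev()"
python3 -m jog '[[0.17,0.03,0,0,0,0.035,3],[0.35,0.06,0,0,0,0.07,3]]';python3 -c "
from h import *
lev()"
```

```text
t: 11.15
ee_pos: [616.1, 209.3, 129.3]
tool_rot: [-0.0, 0.992, -0.13, -0.002]
ft_force: [-4.4, 1.2, 0.5]
grip_width: 0.353
axis in tool [-4.72776533 51.25312531] yaw -14.921599509742263 F tool [-4.59344036  0.01671021 -0.44375274] grip 30.003170456973294 t 11.15 j7 -0.41513560946531813
t: 11.32
ee_pos: [619.2, 208.0, 129.3]
tool_rot: [-0.0, 0.986, -0.164, -0.002]
ft_force: [-5.0, 1.8, 0.5]
grip_width: 0.351
axis in tool [-4.57490821 51.2110695 ] yaw -18.92744791982589 F tool [-5.28860208 -0.11768882 -0.47475841] grip 29.794642201669706 t 11.3167 j7 -0.4743874163709094
```

```bash
for i in 1; do python3 -m jog '[[0.17,0.03,0,0,0,0.035,3],[0.35,0.06,0,0,0,0.07,3]]';python3 -c "
from h import *
lev()"; done
python3 -m jog '[[0.17,0.03,0,0,0,0.035,3],[0.35,0.06,0,0,0,0.07,3]]';python3 -c "
from h import *
lev()"
```

```text
t: 11.48
ee_pos: [622.4, 206.4, 129.3]
tool_rot: [-0.0, 0.98, -0.199, -0.002]
ft_force: [-5.1, 1.0, 0.9]
grip_width: 0.356
axis in tool [-4.46514019 51.23002331] yaw -22.93102513008244 F tool [-5.04048836  1.06776293 -0.92134118] grip 30.2718196878792 t 11.4833 j7 -0.5333529489075103
t: 11.65
ee_pos: [625.3, 204.6, 129.3]
tool_rot: [-0.0, 0.972, -0.233, -0.002]
ft_force: [-5.4, 1.9, 1.9]
grip_width: 0.35
axis in tool [-4.3541781  51.14080001] yaw -26.937226360162505 F tool [-5.70807384  0.77518725 -1.83912915] grip 29.71784363900535 t 11.65 j7 -0.5920628503947967
```

```bash
python3 -m jog '[[0.17,0.03,0,0,0,0.035,3],[0.35,0.06,0,0,0,0.07,3]]';python3 -c "
from h import *
lev()"
python3 -m jog '[[0.17,0.03,0,0,0,0.035,3],[0.35,0.06,0,0,0,0.07,3]]';python3 -c "
from h import *
lev()
q,_=snap('scene',11);zoom(q,160,280,280,460,4.4,'s11z')
lev()"
```

```text
t: 11.82
ee_pos: [628.2, 202.6, 129.3]
tool_rot: [-0.0, 0.964, -0.267, -0.002]
ft_force: [-5.1, 2.5, 1.0]
grip_width: 0.353
axis in tool [-4.27226551 51.11729864] yaw -30.94101797429546 F tool [-5.7013187   0.46376445 -0.96016376] grip 29.98101314782108 t 11.8167 j7 -0.6505529527442042
t: 11.98
ee_pos: [631.0, 200.5, 129.3]
tool_rot: [-0.0, 0.954, -0.3, -0.002]
ft_force: [-4.2, 3.5, 0.3]
grip_width: 0.355
axis in tool [-4.17352893 51.05633947] yaw -34.946706251528575 F tool [-5.46290688 -0.42562599 -0.23685087] grip 30.18647363349278 t 11.9833 j7 -0.7088666536152537
axis in tool [-4.55420385 51.10876229] yaw -35.064135111746104 F tool [-3.86393585 -0.6278472   1.19330435] grip 29.945793630292002 t 12.0333 j7 -0.710340523267093
```

View pics/s11z.png

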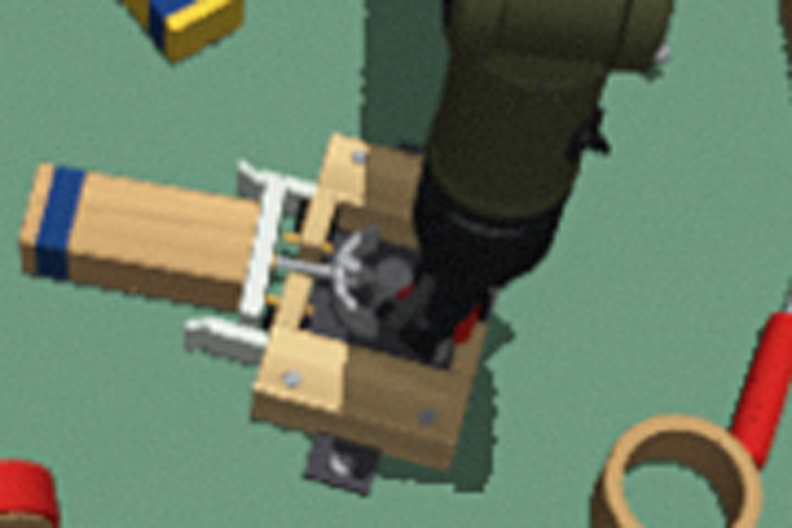

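The rail is being drawn in: the end plate is at about x 265 px and the slot holds the head at (350,270). The push is still about 5 N, so there's no pad contact yet.

```bash
python3 -m jog '[[0.17,0.03,0,0,0,0.035,3],[0.35,0.06,0,0,0,0.07,3]]';python3 -c "
from h import *
lev()"
python3 -m jog '[[0.17,0.03,0,0,0,0.035,3],[0.35,0.06,0,0,0,0.07,3]]';python3 -c "
from h import *
lev()"
```

```text
t: 12.2
ee_pos: [633.6, 198.0, 129.3]
tool_rot: [-0.0, 0.943, -0.333, -0.002]
ft_force: [-4.8, 3.1, 0.4]
grip_width: 0.352
axis in tool [-4.21349941 51.00158487] yaw -38.93830986688602 F tool [-5.68760331  0.66685351 -0.36103169] grip 29.893588526156258 t 12.2 j7 -0.766742092957584
t: 12.37
ee_pos: [636.1, 195.4, 129.4]
tool_rot: [-0.0, 0.931, -0.366, -0.002]
ft_force: [-4.9, 3.4, -0.1]
grip_width: 0.349
axis in tool [-4.21588497 50.96076215] yaw -42.95344250029815 F tool [-5.91571358  0.90393766  0.13728641] grip 29.635310373329883 t 12.3667 j7 -0.8248250873760707
```

```bash
python3 -m jog '[[0.17,0.03,0,0,0,0.035,3],[0.35,0.06,0,0,0,0.07,3]]';python3 -c "
from h import *
lev()"
```

```text
t: 12.53
ee_pos: [638.3, 192.8, 129.3]
tool_rot: [-0.0, 0.917, -0.398, -0.002]
ft_force: [-5.1, 3.2, -1.2]
grip_width: 0.35
axis in tool [-4.06353839 50.87801846] yaw -46.95564227871234 F tool [-5.82742726  1.51321035  1.22885066] grip 29.713021919180672 t 12.5333 j7 -0.8826684016073801
```

```bash
python3 -m jog '[[0.17,0.03,0,0,0,0.035,3],[0.35,0.06,0,0,0,0.07,3]]';python3 -c "
from h import *
lev()"
```

```text
t: 12.7
ee_pos: [639.7, 190.4, 129.3]
tool_rot: [-0.001, 0.903, -0.43, -0.003]
ft_force: [-6.5, 4.0, 0.8]
grip_width: 0.351
axis in tool [-3.21294039 50.66588004] yaw -50.94397761065345 F tool [-7.17787273  2.51510432 -0.76811952] grip 29.855885143212106 t 12.7 j7 -0.9404028485808714
```

```bash
python3 -m jog '[[0.13,0.02,0,0,0,0.026,3],[0.26,0.04,0,0,0,0.052,3]]';python3 -c "
from h import *
lev()"
```

```text
t: 12.87
ee_pos: [640.6, 188.6, 129.3]
tool_rot: [-0.001, 0.892, -0.453, -0.003]
ft_force: [-7.1, 4.9, 2.4]
grip_width: 0.351
axis in tool [-2.63147315 50.49581948] yaw -53.87104471891833 F tool [-8.15633655  2.85941935 -2.30881878] grip 29.83168557031977 t 12.8667 j7 -0.9828044266729237
```

```bash
python3 -m jog '[[0.13,0.02,0,0,0,0.026,3],[0.26,0.04,0,0,0,0.052,3]]';python3 -c "
from h import *
lev()"
```

```text
t: 13.03
ee_pos: [641.3, 187.1, 129.2]
tool_rot: [-0.001, 0.88, -0.476, -0.004]
ft_force: [-9.6, 6.4, 3.2]
grip_width: 0.355
axis in tool [-1.7293654  50.26235083] yaw -56.816391007084206 F tool [-10.66670494   4.546317    -3.10038701] grip 30.143826524042073 t 13.0333 j7 -1.0255778029953153
```

```bash
python3 -m jog '[[0,0,0,0,0,0,3],[0,0,0,0,0,0,3]]';python3 -c "
from h import *
for i in range(4): lev();snap('top',12)"
```

```text
t: 13.2
ee_pos: [641.5, 186.8, 129.2]
tool_rot: [-0.0, 0.88, -0.475, -0.004]
ft_force: [-8.4, 4.6, 2.0]
grip_width: 0.352
axis in tool [-2.0930498  50.31797539] yaw -56.75556079088012 F tool [-8.47682005  4.53521078 -1.92438762] grip 29.886632077110555 t 13.2 j7 -1.0246036058480277
axis in tool [-2.10046985 50.33719234] yaw -56.75204815522713 F tool [-7.97894157  4.15096589 -0.71356386] grip 29.915783208837464 t 13.25 j7 -1.0245862208579328
axis in tool [-2.12907344 50.36946488] yaw -56.75145473764359 F tool [-8.48542148  3.3866475  -2.49510871] grip 30.025154034678003 t 13.3 j7 -1.024577110941401
axis in tool [-2.13204702 50.34300911] yaw -56.75140948224368 F tool [-8.17128066  3.09847882 -1.55693101] grip 29.64726980640137 t 13.35 j7 -1.0245553044171907
```

```bash
python3 -m jog '[[0.08,0,0,0,0,0,3],[0.16,0.01,0,0,0,0.0,3],[0.24,0.02,0,0,0,0.0,3]]';python3 -c "
from h import *
for i in range(4): lev();snap('top',12)"
```

```text
t: 13.65
ee_pos: [642.3, 186.0, 129.2]
tool_rot: [-0.001, 0.88, -0.475, -0.004]
ft_force: [-7.8, 7.2, 2.1]
grip_width: 0.35
axis in tool [-3.26964849 50.52007878] yaw -56.704719819869474 F tool [-10.28524633   2.58782365  -2.00212746] grip 29.752196318729553 t 13.65 j7 -1.0207532310305818
axis in tool [-3.39640496 50.52952301] yaw -56.7125820237369 F tool [-10.04985035   3.07188077  -1.1902544 ] grip 29.71734437810071 t 13.7 j7 -1.020714330022716
axis in tool [-3.4421864  50.55096428] yaw -56.70896830089924 F tool [-9.6167807   3.71252389 -1.71495505] grip 30.16872543785731 t 13.75 j7 -1.020793684678253
axis in tool [-3.46361464 50.54453563] yaw -56.70877138283558 F tool [-9.98945378  2.53619606 -1.60058484] grip 29.91808771790073 t 13.8 j7 -1.020798838414498
```

```bash
python3 -m jog '[[0.07,0.01,0,0,0,0,3],[0.14,0.02,0,0,0,0.0,3],[0.14,0.02,0,0,0,0.0,3]]';python3 -c "
from h import *
for i in range(3): lev();snap('top',12)"
```

```text
t: 14.1
ee_pos: [643.0, 185.3, 129.2]
tool_rot: [-0.002, 0.88, -0.475, -0.004]
ft_force: [-7.9, 8.2, 3.2]
grip_width: 0.354
axis in tool [-4.2128128  50.67163188] yaw -56.68535257869853 F tool [-11.25671487   2.12587747  -3.06050607] grip 30.104218597023493 t 14.1 j7 -1.0186091968927522
axis in tool [-4.22902429 50.67423502] yaw -56.68133886059997 F tool [-10.66462481   2.61268142  -2.38261429] grip 29.76906253792053 t 14.15 j7 -1.0186215793193423
axis in tool [-4.26378653 50.67697249] yaw -56.68262058414466 F tool [-10.07403684   1.86558941  -2.3152649 ] grip 29.773415075442166 t 14.2 j7 -1.0186323118395642
```

The push is steady at about 10.5–11 N, within the firm band, so I'll stop here, back off and lift clear.

```bash
python3 -m jog '[[-0.3,0,0,0,0,0,3],[-0.6,0,0,0,0,0,3],[-0.9,0,0,0,0,0,3],[-0.9,0,0,0,0,0,3]]';python3 -c "
from h import *
lev()
q,_=snap('scene',13);zoom(q,160,280,280,460,4.4,'s13z')"
```

```text
t: 14.58
ee_pos: [641.4, 187.2, 130.3]
tool_rot: [-0.0, 0.879, -0.477, 0.001]
ft_force: [0.4, 0.2, 0.3]
grip_width: 0.349
axis in tool [-1.46211817 50.40717605] yaw -57.02651093268487 F tool [ 0.06327515 -0.38588539 -0.34790597] grip 29.63157350721941 t 14.5833 j7 -1.034425475595767
```

View pics/s13z.png

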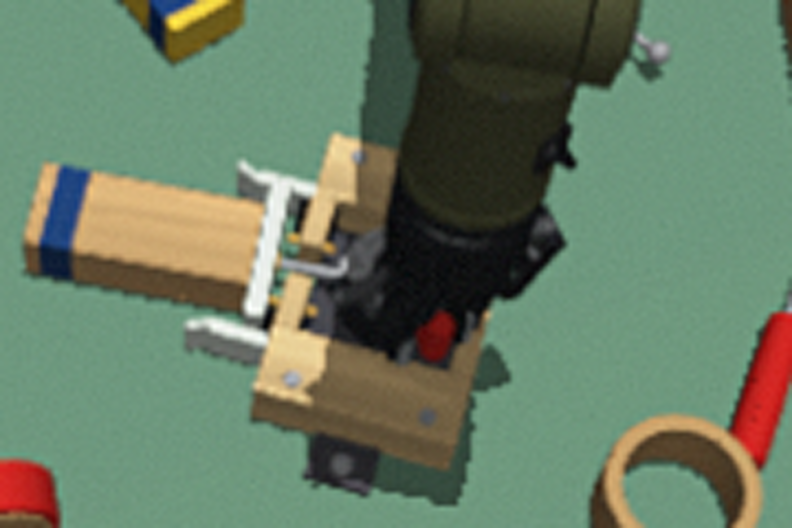

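```bash
python3 -m jog '[[-0.3,0,0,0,0,0,3],[-0.4,0,0,0,0,0,3],[-0.4,0,-1,0,0,0,3],[-0.4,0,-3,0,0,0,3],[-0.4,0,-6,0,0,0,3],[-0.4,0,-9,0,0,0,3],[-0.4,0,-12,0,0,0,3],[-0.4,0,-12,0,0,0,3]]'; python3 -m jog '[[0,-3,0,0,0,0,3],[0,-6,0,0,0,0,3],[0,-9,0,0,0,0,3],[0,-12,0,0,0,0,3],[0,-12,0,0,0,0,3]]';python3 -c "
from h import *
lev()
q,_=snap('scene',14);zoom(q,160,280,250,430,4.4,'s14z')
p,_=snap('top',14);zoom(p,120,270,180,430,3.1,'t14z')"
```

```text
t: 15.3
ee_pos: [642.0, 189.8, 258.0]
tool_rot: [-0.004, 0.878, -0.478, 0.004]
ft_force: [0.8, -0.5, 0.4]
grip_width: 0.353
t: 15.72
ee_pos: [742.1, 259.3, 247.5]
tool_rot: [-0.0, 0.879, -0.476, 0.001]
ft_force: [-2.1, 0.5, -0.9]
grip_width: 0.353
axis in tool [  3.84344298 174.11103467] yaw -56.896233665662265 F tool [-1.57597033  1.48009231  0.91414042] grip 29.988060074058307 t 15.7167 j7 -1.126193123046495
```

View pics/s14z.png

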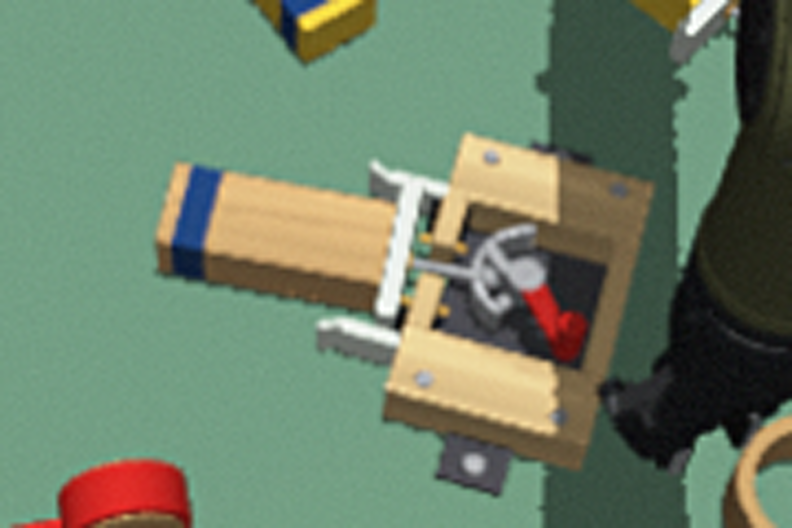

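View pics/t14z.png

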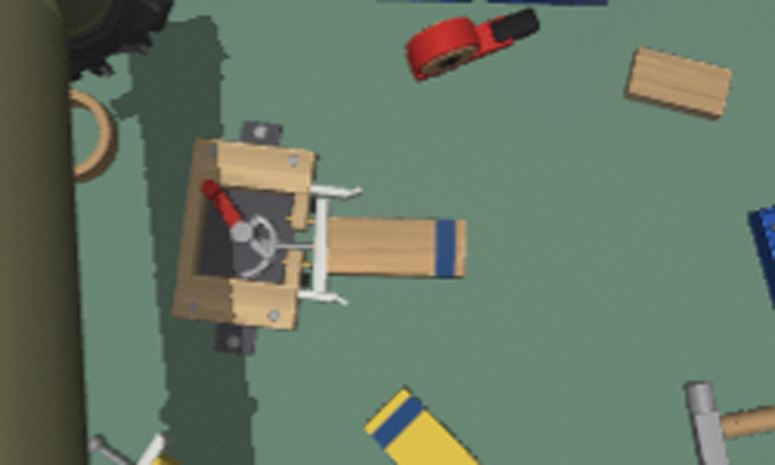

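The lever is at (570,345) in the scene zoom and the arm is clear. The rail is held but looks slightly skewed, so I'll measure that.

```bash
python3 - <<'E'
from h import *
np.set_printoptions(precision=2,suppress=True)
sc2=lambda x,y:(x/4.4+250-.4,y/4.4+160-.4); t2=lambda x,y:(x/3.1+180-.4,y/3.1+120-.4)
print("post",pan(tri([sc2(574,322)],[t2(209,187)])), "hub",pan(tri([sc2(530,272)],[t2(243,231)])))
B={"top":(280,335,185,215),"scene":(280,342,195,232)}
for n in("top","scene"):
    p=np.load(f"pics/{n}14.npz")["p"];hsv=cv2.cvtColor(p,cv2.COLOR_RGB2HSV)
    m0=cv2.inRange(hsv,(8,50,120),(24,255,255))|cv2.inRange(hsv,(105,120,70),(125,255,255))
    a,b,c,d=B[n];m=np.zeros_like(m0);m[c:d,a:b]=m0[c:d,a:b]
    m=cv2.morphologyEx(m,cv2.MORPH_CLOSE,np.ones((3,3)));m=cv2.morphologyEx(m,cv2.MORPH_OPEN,np.ones((5,5)))
    k,l,st,_=cv2.connectedComponentsWithStats(m);i=1+np.argmax(st[1:,4]);print(n,st[i])
    pt=np.argwhere(l==i)[:,::-1].astype(float)
    r=cv2.minAreaRect(plane(n,pt,40)[:,:2].astype(np.float32));print(n,r)
    # plate: bright white
    w=cv2.inRange(hsv,(0,0,190),(180,45,255));
    vis=p.copy();vis[l==i]=(255,0,255);zoom(vis,*((170,250,260,350) if n=="top" else (180,250,270,400)),6,"v14"+n)
E
```

```text
post [[36.5 34.4 78.2  0.2]] hub [[-0.2  1.3 53.3  2.3]]
top [285 190  45  19 794]
top ((587.4785766601562, 11.30474853515625), (136.09149169921875, 54.93340301513672), 89.3338623046875)
scene [286 198  53  26 975]
scene ((589.444580078125, 9.73714828491211), (57.402767181396484, 136.60675048828125), 0.3716602921485901)
```

View pics/v14scene.png

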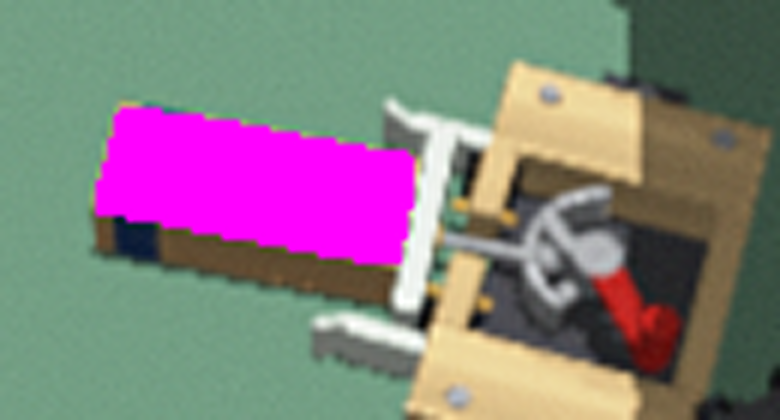

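```bash
python3 -c "
from h import *
p=np.load('pics/top14.npz')['p'];zoom(p,160,230,235,305,8,'z14')"
```

```text
(no output)
```

View pics/z14.png

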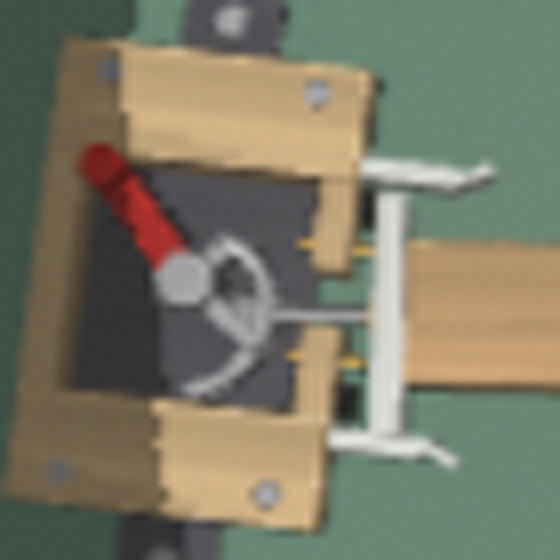

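Post angle gives cam ≈ 2.12–2.15 rad, and the head is about 22 mm from the axis. The friction of the cam has left the rail about 4.5° skewed in plan. The static push of 10.1–10.7 N is at the low end of the firm band, so I'll touch the post again to check it's still holding and that nothing sprang back.

```bash
python3 -c "
from h import *
goal((638.5,190.7,240),-55)"
```

```text
shift cm [-0.08 12.04  0.9 ] rv [ 0.002 -0.001 -0.036]
```

```bash
python3 -m jog '[[-0.1,4,0.5,0,0,-0.035,3],[-0.1,8,0.5,0,0,-0.035,3],[-0.1,11,0.5,0,0,-0.035,3],[-0.1,12,0.5,0,0,-0.035,3],[-0.1,12,0.5,0,0,-0.035,3],[-0.1,12,0.5,0,0,-0.035,3]]'; python3 -c "
from h import *
lev()
goal((638.5,190.7,129.5),-55)"
```

```text
t: 16.32
ee_pos: [637.8, 190.5, 246.3]
tool_rot: [-0.001, 0.886, -0.463, 0.0]
ft_force: [0.6, 0.4, 0.5]
grip_width: 0.35
axis in tool [ 1.66536474 49.28860439] yaw -55.17238873311566 F tool [ 0.02774002 -0.71559187 -0.49691312] grip 29.712786712988617 t 16.3167 j7 -1.0594841005592253
shift cm [ 0.04 -0.04 11.68] rv [-0.002  0.001 -0.003]
```

```bash
python3 -m jog '[[0,0,2.5,0,0,0,3],[0,0,5,0,0,0,3],[0,0,7,0,0,0,3],[0,0,8.5,0,0,0,3],[0,0,9.5,0,0,0,3],[0,0,10.5,0,0,0,3],[0,0,11.5,0,0,0,3],[0,0,11.5,0,0,0,3]]'; python3 -c "
from h import *
lev()"
```

```text
t: 16.98
ee_pos: [637.6, 191.1, 128.2]
tool_rot: [0.001, 0.887, -0.463, -0.001]
ft_force: [0.0, -1.7, -0.9]
grip_width: 0.351
axis in tool [ 2.17529122 49.48680936] yaw -55.11227969152118 F tool [1.4161076  0.93068289 0.9300872 ] grip 29.80816443709524 t 16.9833 j7 -1.0075346978661743
```

```bash
python3 -m jog '[[0.2,0,-0.1,0,0,0,3],[0.4,0,-0.1,0,0,0,3],[0.55,0.02,-0.1,0,0,0,3],[0.55,0.02,-0.1,0,0,0,3]]'; python3 -c "
from h import *
lev()"; python3 -m jog '[[0.1,0,0,0,0,0,3],[0.2,0,0,0,0,0,3],[0.2,0,0,0,0,0,3]]'; python3 -c "
from h import *
lev()"
```

```text
t: 17.32
ee_pos: [641.9, 186.8, 132.0]
tool_rot: [-0.001, 0.887, -0.463, 0.0]
ft_force: [-0.3, 1.1, 1.0]
grip_width: 0.351
axis in tool [-3.74575097 50.48421447] yaw -55.12473872029556 F tool [-1.11715352 -0.3798693  -1.03007853] grip 29.802329145094706 t 17.3167 j7 -0.9996041372607382
t: 17.57
ee_pos: [642.1, 186.6, 131.7]
tool_rot: [-0.001, 0.887, -0.462, -0.001]
ft_force: [-3.2, 3.6, 4.2]
grip_width: 0.351
axis in tool [-4.15299249 50.56400784] yaw -55.05005004446162 F tool [-4.81565445  0.58399988 -4.15527443] grip 29.811544418919855 t 17.5667 j7 -0.9965631247301185
```

```bash
python3 -m jog '[[0.1,0.01,0,0,0,0,3],[0.2,0.02,0,0,0,0,3],[0.2,0.02,0,0,0,0,3]]'; python3 -c "
from h import *
lev()"; python3 -m jog '[[0.1,0.01,0,0,0,0,3],[0.15,0.02,0,0,0,0,3],[0.15,0.02,0,0,0,0,3]]'; python3 -c "
from h import *
lev()"
```

```text
t: 17.82
ee_pos: [642.6, 186.0, 131.6]
tool_rot: [-0.001, 0.887, -0.462, -0.002]
ft_force: [-3.8, 5.7, 5.3]
grip_width: 0.346
axis in tool [-4.89990604 50.63934135] yaw -55.00261171163312 F tool [-6.9365569  -0.14842285 -5.31332412] grip 29.396520176546677 t 17.8167 j7 -0.993447629012734
t: 18.07
ee_pos: [643.0, 185.6, 131.5]
tool_rot: [-0.002, 0.887, -0.461, -0.002]
ft_force: [-4.7, 8.3, 5.9]
grip_width: 0.353
axis in tool [-5.52578443 50.71295874] yaw -54.961181694277165 F tool [-9.49304083 -0.91657847 -5.86920328] grip 29.99633768280786 t 18.0667 j7 -0.991075952437147
```

```bash
python3 -m jog '[[0.1,0.01,0,0,0,0,3],[0.15,0.02,0,0,0,0,3],[0.15,0.02,0,0,0,0,3]]'; python3 -c "
from h import *
for i in range(3): lev();snap('top',15)"
```

```text
t: 18.32
ee_pos: [643.5, 185.0, 131.5]
tool_rot: [-0.002, 0.887, -0.461, -0.002]
ft_force: [-4.9, 9.8, 6.5]
grip_width: 0.353
axis in tool [-6.29847488 50.81425579] yaw -54.92806827507447 F tool [-10.88190595  -1.59324156  -6.39299526] grip 29.96858270169214 t 18.3167 j7 -0.9887201490187595
axis in tool [-6.29515244 50.82064136] yaw -54.930797617499366 F tool [-9.59456317  0.30233933 -5.05832082] grip 29.925811795716985 t 18.3667 j7 -0.9887872114825005
axis in tool [-6.33415478 50.77462303] yaw -54.93028734343505 F tool [-9.53920959 -0.17287754 -6.04534217] grip 29.92891865950191 t 18.4167 j7 -0.988810613854224
```

```bash
python3 -m jog '[[0.1,0.01,0,0,0,0,3],[0.2,0.02,0,0,0,0,3],[0.2,0.02,0,0,0,0,3]]'; python3 -c "
from h import *
for i in range(3): lev();snap('top',15)"
```

```text
t: 18.72
ee_pos: [644.3, 184.1, 131.6]
tool_rot: [-0.003, 0.887, -0.461, -0.003]
ft_force: [-5.2, 9.4, 5.9]
grip_width: 0.348
axis in tool [-7.5903196  50.91777655] yaw -54.90120087999844 F tool [-10.74841753  -1.20959797  -5.82127252] grip 29.592866724409163 t 18.7167 j7 -0.9856112764651674
axis in tool [-7.61104528 50.908023  ] yaw -54.899968052189884 F tool [-9.89775066 -0.5200185  -5.9027855 ] grip 29.828208596796884 t 18.7667 j7 -0.9856630536665976
axis in tool [-7.66560709 50.92871125] yaw -54.9014823987949 F tool [-10.55708547   0.08136607  -5.37855513] grip 29.757409809309532 t 18.8167 j7 -0.9856833661365139
```

```bash
python3 -m jog '[[0.08,0.01,0,0,0,0,3],[0.16,0.02,0,0,0,0,3]]'; python3 -c "
from h import *
for i in range(4): lev();snap('top',15)"
```

```text
t: 19.03
ee_pos: [644.8, 183.5, 131.5]
tool_rot: [-0.003, 0.888, -0.461, -0.003]
ft_force: [-5.9, 10.3, 6.9]
grip_width: 0.351
axis in tool [-8.34338747 50.99429321] yaw -54.868447381769286 F tool [-11.8711621   -1.13825933  -6.78406657] grip 29.874346334209505 t 19.0333 j7 -0.9831141467978157
axis in tool [-8.40439789 51.00312278] yaw -54.8692714409517 F tool [-11.58365319  -1.20030558  -6.15774911] grip 29.83166736318319 t 19.0833 j7 -0.9830733731714981
axis in tool [-8.48888068 51.01535777] yaw -54.86777641955813 F tool [-12.2798877   -1.04350256  -5.63672811] grip 29.565054358800523 t 19.1333 j7 -0.9831222853903784
axis in tool [-8.5279066  51.03515028] yaw -54.867851706257056 F tool [-10.96885619  -1.20026774  -6.66574515] grip 29.837172099050587 t 19.1833 j7 -0.983159494091471
```

The push now averages about 11.7 N, in the middle of the firm band. I'll stop here and retreat.

```bash
python3 -m jog '[[-0.4,0,0,0,0,0,3],[-0.8,0,0,0,0,0,3],[-1.1,0,0,0,0,0,3],[-1.1,0,0,0,0,0,3]]';python3 -c "
from h import *
lev()"
```

```text
t: 19.57
ee_pos: [639.9, 185.7, 130.6]
tool_rot: [0.001, 0.886, -0.463, 0.0]
ft_force: [-0.6, 0.0, 0.4]
grip_width: 0.352
axis in tool [-3.54479734 48.2942142 ] yaw -55.12745089809745 F tool [-0.34902421  0.46487413 -0.36289213] grip 29.879822019685047 t 19.5667 j7 -1.000218636359655
```

```bash
python3 -m jog '[[-0.1,0,-0.5,0,0,0,3],[-0.1,0,-2,0,0,0,3],[-0.1,0,-4,0,0,0,3],[-0.1,0,-7,0,0,0,3],[-0.1,0,-10,0,0,0,3],[-0.1,0,-12,0,0,0,3],[-0.1,-3,-12,0,0,0,3],[-0.1,-6,-12,0,0,0,3],[-0.1,-9,-12,0,0,0,3],[-0.1,-12,-12,0,0,0,3],[-0.1,-12,-12,0,0,0,3],[-0.1,-12,-12,0,0,0,3]]'; python3 -m jog '[[0,0,0,0,0,0,3],[0,0,0,0,0,0,3],[0,0,0,0,0,0,3],[0,0,0,0,0,0,3]]';python3 - <<'E'
from h import *
lev()
q,_=snap('scene',16);zoom(q,160,280,250,430,4.4,'s16z')
p,_=snap('top',16);zoom(p,160,230,235,305,8,'t16z')
for n in("scene","top"):
    cv2.imwrite(f"pics/{n}16full.png",np.load(f"pics/{n}16.npz")["p"][:,:,::-1])
E
```

```text
t: 20.57
ee_pos: [738.8, 256.0, 250.4]
tool_rot: [0.001, 0.887, -0.462, 0.0]
ft_force: [0.7, -0.0, -0.4]
grip_width: 0.351
t: 20.9
ee_pos: [737.7, 255.0, 252.1]
tool_rot: [-0.001, 0.886, -0.463, 0.0]
ft_force: [0.2, 0.7, -0.7]
grip_width: 0.347
axis in tool [ -2.45318913 168.1593748 ] yaw -55.167556244974634 F tool [-0.48919044 -0.55761489  0.69538826] grip 29.462500080317504 t 20.9 j7 -1.0914554205414728
```

View pics/t16z.png

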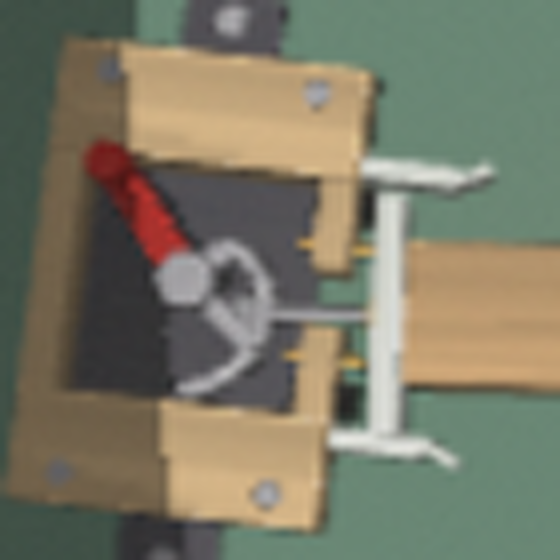

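View pics/scene16full.png

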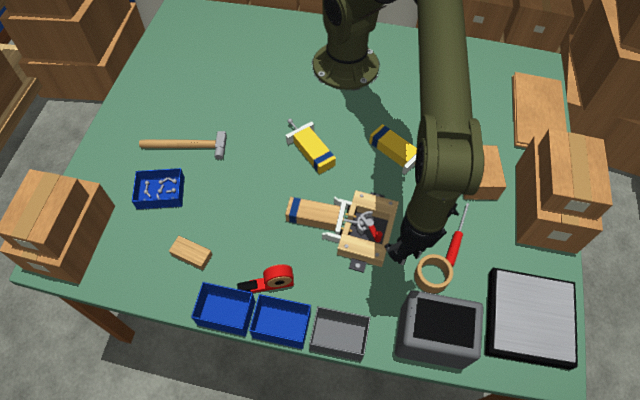

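The cam has turned slightly further and the rail is unmoved, but it's skewed enough that the −x pad (347,400 in the zoom) appears to have a gap. I'll measure the pad stand-out and the plate gaps before handing in.

```bash
python3 - <<'E'
from h import *
p=np.load('pics/top0.npz')['p'];q=np.load('pics/top16.npz')['p']
def z(p,a,b,c,d): return cv2.resize(p[a:b,c:d,::-1],None,fx=12,fy=12,interpolation=cv2.INTER_CUBIC)
a=z(p,175,222,270,300);b=z(q,175,222,270,300)
cv2.imwrite('pics/pads.png',np.hstack([a,b]))
p=np.load('pics/scene0.npz')['p'];q=np.load('pics/scene16.npz')['p']
a=z(p,195,245,325,358);b=z(q,195,245,325,358)
cv2.imwrite('pics/pads2.png',np.hstack([a,b]))
E
```

```text
(no output)
```

View pics/pads.png

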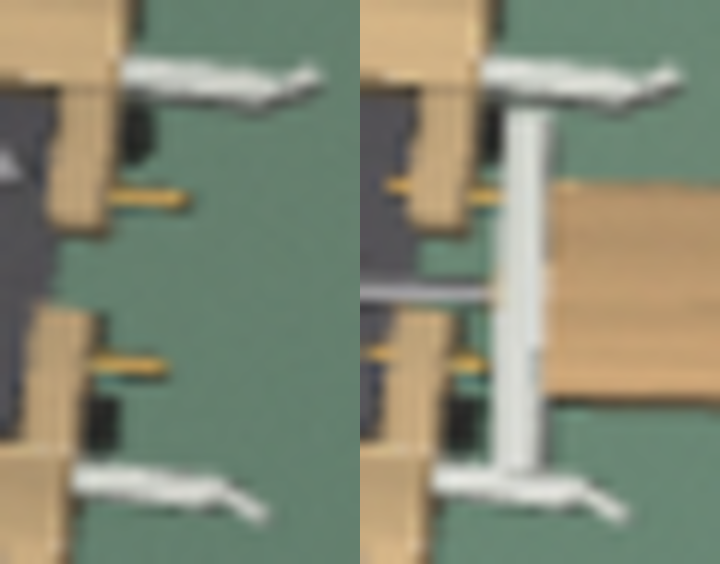

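View pics/pads2.png

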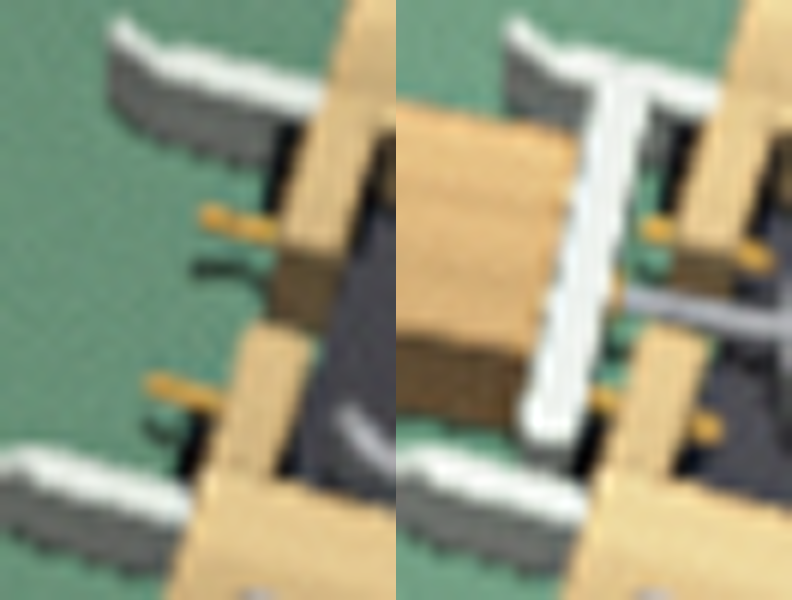

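The +x pad is touched and slightly compressed; the −x side of the plate stands about 4 mm off its pad. The judged quantities depend on the cam load, which the lever force shows to be in the firm band. One last check that everything is still, then I'll hand in.

```bash
python3 - <<'E'
from h import *
a=np.load('pics/top16.npz')['p'].astype(int)
for i in range(8): p,_=snap('top',17)
d=np.abs(p.astype(int)-a).max(2)[150:240,230:345];print("changed px",(d>40).sum(),"max",d.max())
z=np.load('pics/top0.npz')['p'].astype(int);D=np.abs(p.astype(int)-z).max(2)
for n,(c0,c1,r0,r1) in dict(gun=(305,360,120,150),offcut=(378,420,132,160),bin=(415,475,175,222),mallet=(395,490,235,275)).items(): print(n,(D[r0:r1,c0:c1]>60).sum())
s=monitor.sense();print(s["t"],s["ft_force"])
from cell import job_done
print(job_done())
E
```

```text
changed px 6 max 58
gun 0
offcut 0
bin 0
mallet 0
21.4 [ 0.15245926 -0.50736805 -0.21319354]
the job is handed in; nothing more can be done
None
```

I slid the rail between the cheeks until the stud head was in the open cam mouth, about 28.5 mm from the axis. I then let go and pushed the lever clockwise with the post held loosely between the open fingers. I stopped when the push felt firmly tight, backed off and lifted clear. The job was handed in at about 21.4 s.

**Last checks**
- **Tightness:** the first stop read 10 to 11 N at the post. I touched the post again, found no spring-back, and tightened slightly until it read 11 to 12.3 N, within the firm band of 10 to 13 N. I could not measure the cam's pull on the stud. I judged it from the lever force.
- **Position:** just before that last tightening, two views put the cam at about 2.1 rad and the head about 22 mm from the axis. I did not measure again afterwards; the pictures show the lever only slightly further round.
- **At rest:** rail, cam and panel were still over the last 0.4 s. The robot was clear, with about zero force.
- **Bystanders:** tape gun, offcut, bin and mallet show no pixel change. I did not compare the tape roll, driver or carton.

**What did not agree:** the cam dragged the stud sideways, so the rail sits about 4.5° askew in plan. The end plate presses on the +x pad only, with a gap of roughly 4 mm at the −x pad. I left it that way because the lever force was in the firm band.

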